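# Make up the signing tote and lock it on the loading deck

## Robot

A 6-joint arm with a two-finger parallel gripper is mounted at the origin on the work surface. World frame = base frame: x ahead of the robot, y to its left, z up, the work surface at z = 0. Lengths are in m, angles in rad, forces in N, time in s.
With the tool pointing down it reaches from about 0.375 to 0.9 m from the base axis. Payload 3.1 kg.
Tool frame: the origin (TCP) lies on the front face of the gripper's body, between the roots of the fingers; the fingertips stand 70 mm ahead of it and the grasp point (between the pads) lies 51 mm ahead of it; z points along the fingers, y is the line along which they close (so a half turn about z gives the same grasp; the last joint's range is limited). The gripper opens to 87 mm and grips with 3 to 60 N. Pads are 19 mm wide; open, the fingers measure 117 mm over their backs; the gripper's body (75 mm by 190 mm) begins 51 mm behind the grasp point.
Start: joints at [1.143, 0.527, 1.433, -0, 1.181, -0.178], TCP at [0.154, 0.606, 0.292] pointing down, gripper open.
Joint ranges: [-3.08, 3.08], [-0.75, 2.2], [0.22, 2.44], [-1.43, 4.57], [0, 2.65], [-2.85, 2.85]. Speed limits (rad/s): [2.79, 2.79, 3.14, 3.14, 3.14, 3.14].

## Interface

Orientations are given as a unit quaternion [x, y, z, w].
In Python, from rig import robot, cams, ticket gives the robot as it stands. The module is installed in compiled form; this text tells all that it offers.
- The arm moves only by the shell command python3 -m crank 'ROWS' [FORCE]. ROWS is JSON, a list of rows, each a list of 7 numbers: the shift along the tool's x, y, z in cm, then the turn, a rotation vector about the tool's x, y, z in rad, then the closure, from 0 (fully open) to 1 (shut). A call has 1 to 5 rows; each row shifts and turns the commanded pose from where the row before left it, along the tool's axes as they then stand; what a row does not reach is not made up. A row lasts 1/8 s, in which the tool goes at most 62.5 mm and 10.7 degrees, less where a joint would pass 70% of its speed; a pose out of reach is approached as far as the arm can. A call is refused whole if a number of a shift passes 6.25 or a number of a turn 0.188, either way. A call with a gripper value outside its range is refused whole. The fingers move at their own pace and stop on an object; FORCE is the grip in N (left out, the last holds). Time passes only in rows, so rows that do not move let the fingers close. It gives the time, the measured TCP pose, the force, the opening and the grip force at its end, in the units of the state.
- robot.get_obs(): the state, without advancing time (a new reading comes with each control period).
- cams.camera(name): name is "side" or "top"; returns the picture (420x560x3 uint8, red, green, blue); there is no depth.
- cams.camera_info(name): a dict with "intrinsics" (3x3 intrinsics, pixels), "dist" ([k1, k2, p1, p2, k3] as OpenCV has them; the pictures are not rectified), "pose" (4x4, takes a point from camera to world coordinates). Camera axes: x right, y down, z forward; pixel columns grow to the right and rows downward; lengths in m; the calibration is good to about 2 mm. A picture is of the moment at which its call begins. camera_info takes no time and is no camera call.
- ticket.hand_in(): hands the job in; it is judged then, once.
The state is a dict: "time": time; "q": joint angles; "joint_velocities": joint speeds; "joint_torque": joint torques, N m; "position": TCP position; "tool_rot": TCP orientation; "ft_force": force on the tool from outside, world axes, zero at the start; "moment": the same for the moment, N m; "grip_width": finger opening in m; "grip_force": force on a finger pad.
Only numpy, scipy, OpenCV 4.12 (cv2) and the standard library are available. Lean on these libraries where they do the work, as an engineer would, in place of code of your own. Each camera call takes 0.05 s, during which the arm holds its last target. There are 200 camera calls.

## Task

Make up the tote for the signing table: lay every loose grey pocket book that lies about on the table in the grey tote, and the marker from its pen pot too, all of it lying inside with nothing standing out above the rim. Then, without lifting or tipping the tote, push it up the ramp until its rear edge drops behind the lip and it sits level on the deck, and after that turn the cam knob clockwise, so that its arm swings over the tote's rim, until the sprung plunger drops into the notch. Leave everything else on the table where it is.

Things in the scene. Friction and masses are not known exactly. Their poses are not given: they have to be found in the camera images.
- station: Fixed loading station: grey ramp, white deck and grey lock housing in one line. Origin at table level under the middle of the ramp's top edge (crest); x points uphill, the pushing direction (roughly world +y), z up. Ramp 140 mm wide, rising 15 degrees from the table at x = -105 mm to the crest, 28 mm high, at x = 0. Level deck 18 mm above the table from x = 0 to 216 mm.
- ramp_foot (a point): Middle of the ramp's foot, on the table. Aluminium guide rails 6 mm thick run along both sides of ramp and deck, inner faces 140 mm apart, tops 14 mm above the ramp and 38 mm above the table along the deck; before the foot they flare outwards for 40 mm, 18 mm high.
- lip (a point): Middle of the lip's face at station x = 2.5 mm: the crest stands 10 mm above the deck just behind it, so a tote that has passed fully over it drops and cannot slide back.
- stop (a point): Middle of the deck's far end, at station x = 216 mm, where the face of the lock housing (84 mm high, 116 mm long, 100 mm wide) is the end stop.
- tote: Loose grey plastic tote, open-topped: 200 mm long (its x), 130 wide (y), 60 high, walls and floor 4 mm, 0.22 to 0.37 kg empty. Origin at the centre of its underside. Starts on the table before the ramp, x uphill. Seated behind the lip, its origin is at station x = 102 to 116 mm, 18 mm high; with its rear still on the crest, 5 mm higher. Loaded, it takes about 4 to 10 N to push up.
- cam_knob (a joint): Turn of the cam knob in rad, growing clockwise seen from above: starts between 0 and 0.35 (unlocked, arm pointing away to the far side, +x); the notch is at 1.30, where the arm points straight over the seated tote's end wall, 8 mm above its rim. Hard stops at 0 and 1.42. Takes about 0.1 N m and stays where it is left.
- knob_grip (a point): Point on the upright axis of the cam knob, 115 mm above the table, on the lock housing at station x = 262 mm. The knob is a black bar 46 mm long, 14 thick, 94 to 124 mm above the table, on a flat steel cam disc of 31 mm radius. The point turns with it: x runs along the bar and the steel arm (18 mm wide, 76 mm from the axis, top 94 mm high).
- plunger (a joint): Position in m of the brass sprung plunger that bears on the cam's rim, on the housing beyond the knob: about 0.005 while its roller rides on the rim, 0 when it has dropped into the notch.
- marker: White square-barrelled marker with black cap, 15 x 15 mm (cap 16), 130 mm long, 0.03 kg. Origin at its middle, z axis along its length towards the cap. At the start it stands upright, perhaps leaning a little, cap up, in the pot, its top about 134 mm above the table.
- marker_top (a point): Centre of the cap end of the marker.
- marker_foot (a point): Centre of the other end of the marker.
- pot: Fixed square grey pen pot, 44 x 44 mm outside, 80 mm high, walls and floor 4 mm, open at the top. Origin at the centre of its underside.
- tape: Bystander: roll of brown packing tape lying flat, 96 mm across, 48 mm high, open in the middle. Origin at the centre of its underside.
- phone: Bystander: phone lying flat, 145 x 70 x 9 mm, length along its x. Origin at the centre of its underside.
- eraser: Bystander: eraser, 45 x 19 x 12 mm. Origin at the centre of its underside.
- carton: Bystander: small blue carton, 35 x 105 x 30 mm high. Origin at the centre of its underside.
- mug: Bystander: white mug, 76 mm across, 85 mm high, handle at its +y. Origin at the centre of its underside.
- tin: Bystander: flat round metal tin, 66 mm across, 37 mm high. Origin at the centre of its underside.
- book0: Pocket book with grey covers, 80 mm long (its x), 52 mm wide (its y), 13 mm thick, 0.05 kg, lying flat on the table at the start; all the books are alike. Origin at the centre of its underside, z up. May be absent.
- book1: Pocket book with grey covers, 80 mm long (its x), 52 mm wide (its y), 13 mm thick, 0.05 kg, lying flat on the table at the start; all the books are alike. Origin at the centre of its underside, z up. May be absent.
- book2: Pocket book with grey covers, 80 mm long (its x), 52 mm wide (its y), 13 mm thick, 0.05 kg, lying flat on the table at the start; all the books are alike. Origin at the centre of its underside, z up. May be absent.
- book3: Pocket book with grey covers, 80 mm long (its x), 52 mm wide (its y), 13 mm thick, 0.05 kg, lying flat on the table at the start; all the books are alike. Origin at the centre of its underside, z up. May be absent.
- book4: Pocket book with grey covers, 80 mm long (its x), 52 mm wide (its y), 13 mm thick, 0.05 kg, lying flat on the table at the start; all the books are alike. Origin at the centre of its underside, z up. May be absent.
Not all that is in view belongs to the job. Leave any green or orange look-alike of the book0 alone.

How it is judged:
By the outcome, as a careful person would: the job done as asked, in the order asked, and still so for the second after the job is handed in, with the robot touching nothing.
Of book0, book1, book2, book3, book4 only 3 to 5 are there at a start; the rules pass over those that are not, and their reading is None.
At some moment in a run one of book0, book1, book2, book3, book4 may be knocked a few centimetres aside while the robot is not near it.
Once in a run the grip may slacken for a moment while it holds something.
It also fails if it takes over 200 s, if anything falls off the work surface, if the arm or the gripper's body presses on something with over 40 N, if the wrist force passes 120 N, or if a joint passes its speed limit or range.

## Working session

There is one attempt and no reset: what is moved stays moved. The work goes in short steps, Python scripts to look and compute and a shell command to move; the robot and the scene stay as the last step left them, time stands still between calls to the robot, and variables do not carry over. Pictures are saved under pics/ and viewed, at most 14 in all, crops included, and the job is handed in when it is done.

```bash
mkdir -p pics
cat > h.py <<'E'
import numpy as np, cv2
from scipy.spatial.transform import Rotation as R
from rig import robot, cams, ticket
def snap(name, f, crop=None, k=1):
    im=cams.camera(name)[:,:,::-1].copy()
    cv2.imwrite('pics/raw_'+f,im)
    if crop: im=im[crop[1]:crop[3],crop[0]:crop[2]]
    if k!=1: im=cv2.resize(im,None,fx=k,fy=k,interpolation=cv2.INTER_CUBIC)
    cv2.imwrite('pics/'+f,im)
def p2w(name,uv,z):
    i=cams.camera_info(name);P=np.array(i['pose']);
    n=cv2.undistortPoints(np.array([[uv]],float),np.array(i['intrinsics']),np.array(i['dist']))[0,0]
    d=P[:3,:3]@[n[0],n[1],1];o=P[:3,3];return o+d*(z-o[2])/d[2]
def w2p(name,X):
    i=cams.camera_info(name);T=np.linalg.inv(np.array(i['pose']))
    r,_=cv2.projectPoints(np.array(X,float).reshape(-1,1,3),cv2.Rodrigues(T[:3,:3])[0],T[:3,3],np.array(i['intrinsics']),np.array(i['dist']));return r[:,0]
def st():
    o=robot.get_obs();r=R.from_quat(o['tool_rot']).as_matrix()
    print('t',round(o['time'],2),'p',np.round(o['position'],4),'x',np.round(r[:,0],3),'y',np.round(r[:,1],3),'z',np.round(r[:,2],3),'F',np.round(o['ft_force'],1),'w',round(o['grip_width'],4),round(o['grip_force'],1));return o
def go(target,yaw=None):
    """shift in tool axes (cm) to target TCP; yaw = wanted world angle of tool y axis (mod pi)"""
    o=robot.get_obs();r=R.from_quat(o['tool_rot']).as_matrix()
    print('shift cm',np.round(r.T@(np.array(target)-o['position'])*100,2))
    if yaw is not None:
        a=np.arctan2(r[1,1],r[0,1]);d=(yaw-a+np.pi/2)%np.pi-np.pi/2
        print('turn tool z (before turn axes)',round(-d,3),'q6',round(o['q'][5],2))
E
cat > a.py <<'E'
from h import *
st()
for c in('top','side'):
    snap(c,c+'0.png',None,1.4); i=cams.camera_info(c);print(c,np.round(i['pose'],3).tolist(),np.round(i['intrinsics'],1).tolist())
E
python3 a.py
```

```text
t 0.0 p [0.1542 0.6051 0.2913] x [-0.969  0.247  0.   ] y [ 0.247  0.969 -0.002] z [-0.001 -0.002 -1.   ] F [ 0.1  0.3 -1.1] w 0.0875 0.0
top [[-0.026, -0.986, 0.166, 0.279], [-1.0, 0.029, 0.013, 0.006], [-0.017, -0.165, -0.986, 1.23], [0.0, 0.0, 0.0, 1.0]] [[379.9, 0.0, 280.6], [0.0, 379.9, 214.6], [0.0, 0.0, 1.0]]
side [[0.991, -0.089, 0.096, 0.36], [-0.129, -0.54, 0.832, -0.982], [-0.022, -0.837, -0.547, 0.753], [0.0, 0.0, 0.0, 1.0]] [[442.7, 0.0, 279.7], [0.0, 442.7, 211.5], [0.0, 0.0, 1.0]]
```

View pics/top0.png

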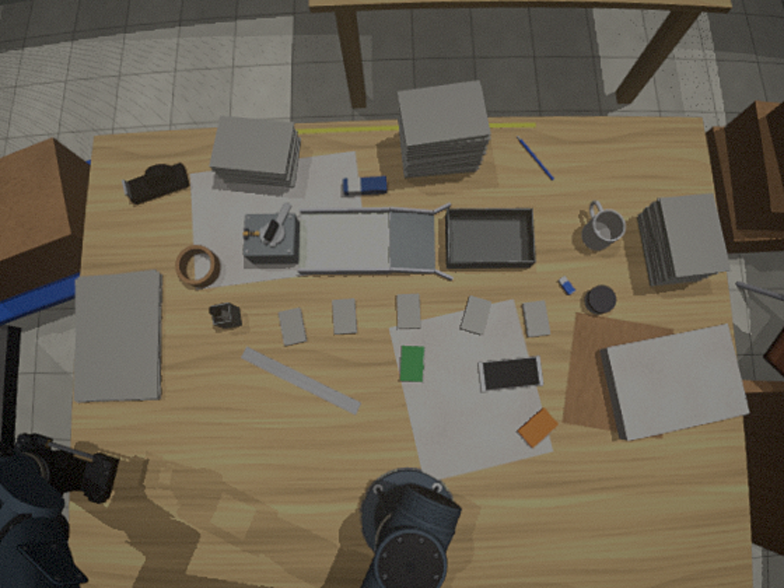

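View pics/side0.png

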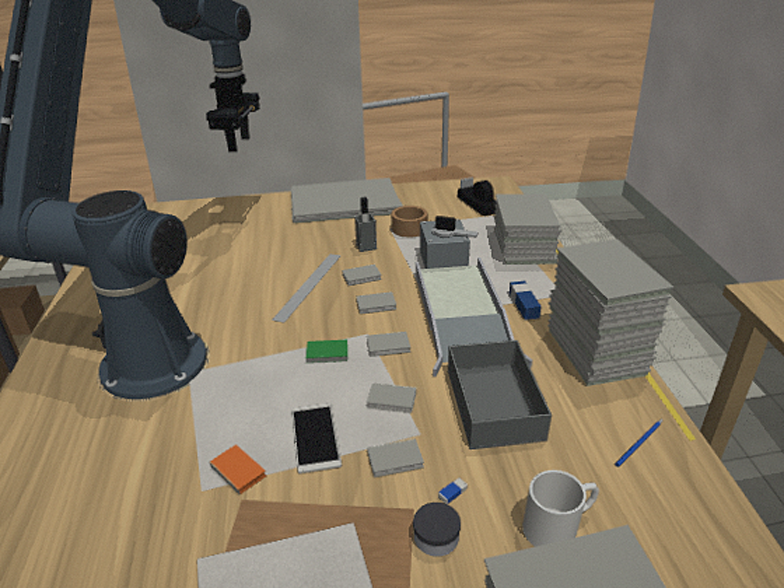

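Candidates, in 1.4× top-view pixels:
- **Loose grey pocket books:** five, at (292,327), (345,316), (408,311), (475,315) and (536,319).
- **Look-alikes to leave:** green (412,363), orange (538,427), the large stacks (255,150), (443,125) and (680,240), and the grey slab (118,335).
- **Other items:** the pot with the marker is at (226,316), the tote at (490,238), and the knob at (271,231).

Next is one close crop to check the choice.

Run:
```python
import cv2
im=cv2.imread('pics/raw_top0.png')[135:255,140:400]
cv2.imwrite('pics/c1.png',cv2.resize(im,None,fx=3,fy=3,interpolation=cv2.INTER_CUBIC))
```

```text
(no output)
```

View pics/c1.png

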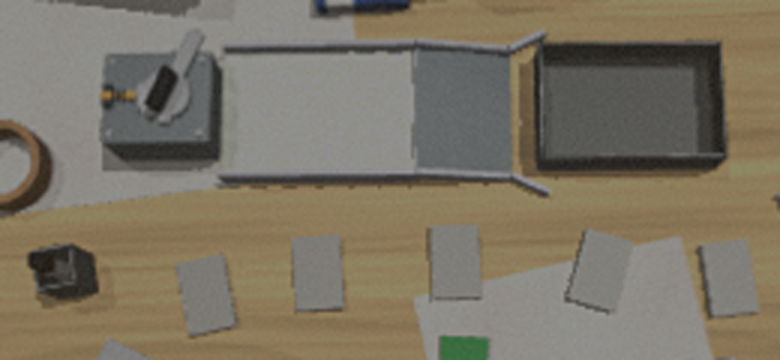

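```bash
cat > b.py <<'E'
from h import *
c=lambda u,v,z:p2w('top',(140+(u+.5)/3-.5,135+(v+.5)/3-.5),z)
B=[[(177,264),(223,254),(236,325),(190,335)],[(292,238),(340,234),(344,310),(296,309)],[(430,226),(478,225),(481,299),(431,298)],[(588,230),(633,243),(611,311),(566,299)],[(700,243),(748,239),(757,313),(711,317)]]
for i,b in enumerate(B):
    w=np.array([c(*p,.013) for p in b]);d=(w[0]+w[1]-w[2]-w[3])/2;e=(w[1]+w[2]-w[0]-w[3])/2
    print('book',i,w.mean(0).round(4),'long ang',np.arctan2(d[1],d[0]).round(3),np.linalg.norm(d).round(3),np.linalg.norm(e).round(3))
for n,p,z in[('tFL',(540,42),.06),('tFR',(722,42),.06),('tNR',(724,157),.06),('tNL',(538,157),.06),('cap',(40,258),.134),('potc',(68,263),.08),('knob',(161,89),.124),('armtip',(196,33),.094),('crestF',(415,43),.042),('crestN',(415,170),.042),('footF',(511,50),.014),('footN',(511,177),.014),('railN',(220,178),.038),('railF',(224,49),.038)]:
    print(n,c(*p,z).round(4))
E
python3 b.py
python3 - <<'E'
import cv2
im=cv2.imread('pics/raw_side0.png')[125:200,225:375]
cv2.imwrite('pics/c2.png',cv2.resize(im,None,fx=5,fy=5,interpolation=cv2.INTER_CUBIC))
E
```

```text
book 0 [0.4302 0.257  0.013 ] long ang 0.184 0.079 0.051
book 1 [0.4506 0.1356 0.013 ] long ang 0.042 0.08 0.052
book 2 [ 0.4581 -0.0127  0.013 ] long ang -0.004 0.08 0.053
book 3 [ 0.444  -0.1681  0.013 ] long ang -0.358 0.079 0.05
book 4 [ 0.4319 -0.3081  0.013 ] long ang 0.066 0.081 0.052
tFL [ 0.687  -0.1107  0.06  ]
tFR [ 0.682  -0.3074  0.06  ]
tNR [ 0.5547 -0.2998  0.06  ]
tNL [ 0.5601 -0.1028  0.06  ]
cap [0.4557 0.3991 0.134 ]
potc [0.4583 0.3885 0.08  ]
knob [0.6279 0.2823 0.124 ]
armtip [0.6975 0.2536 0.094 ]
crestF [0.6963 0.0238 0.042 ]
crestN [0.5541 0.0274 0.042 ]
footF [ 0.6946 -0.0826  0.014 ]
footN [ 0.5496 -0.0766  0.014 ]
railN [0.5528 0.2377 0.038 ]
railF [0.6983 0.2343 0.038 ]
```

View pics/c2.png

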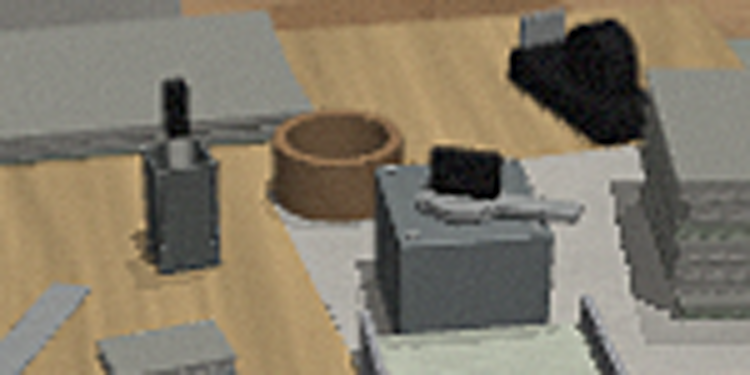

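```bash
cat > b2.py <<'E'
from h import *
s=lambda u,v,z:p2w('side',(225+(u+.5)/5-.5,125+(v+.5)/5-.5),z).round(4)
print('captop',s(175,84,.134),'potNear(s)',s(150,152,.08),s(217,157,.08),s(182,172,.08))
print('foot', s(162,272,0),s(219,264,0),'knobtop',s(467,155,.124),'armtip',s(578,208,.094))
# pot outline in top: predicted for hypotheses
for x,y in[(.458,.3885),(.4557,.395)]:
  P=[[x+a,y+b,z] for z in(0,.08) for a in(-.022,.022) for b in(-.022,.022)]
  u=w2p('top',P);print(np.round((u-[140,135])*3).tolist())
for x in(.4457,.4557): print(np.round((w2p('top',[[x,.399,.134],[x,.39,.134],[x,.38,.134]])-[140,135])*3).tolist(), np.round((w2p('side',[[x,.399,.134],[x,.39,.134],[x,.38,.134]])-[225,125])*5).tolist())
E
python3 b2.py
python3 - <<'E'
import cv2
im=cv2.imread('pics/raw_top0.png')[200:250,140:210]
cv2.imwrite('pics/c3.png',cv2.resize(im,None,fx=8,fy=8,interpolation=cv2.INTER_CUBIC))
E
```

```text
captop [0.4569 0.3992 0.134 ] potNear(s) [0.4379 0.4087 0.08  ] [0.4829 0.3927 0.08  ] [0.4569 0.3738 0.08  ]
foot [0.4399 0.3807 0.    ] [0.4807 0.3855 0.    ] knobtop [0.6338 0.2781 0.124 ] armtip [0.7016 0.2506 0.094 ]
[[109.0, 292.0], [70.0, 293.0], [110.0, 253.0], [71.0, 254.0], [87.0, 283.0], [46.0, 284.0], [88.0, 241.0], [47.0, 242.0]]
[[104.0, 294.0], [65.0, 295.0], [104.0, 255.0], [66.0, 256.0], [81.0, 285.0], [40.0, 286.0], [82.0, 243.0], [41.0, 244.0]]
[[39.0, 267.0], [48.0, 267.0], [58.0, 266.0]] [[157.0, 83.0], [158.0, 89.0], [159.0, 95.0]]
[[39.0, 257.0], [48.0, 257.0], [58.0, 256.0]] [[171.0, 82.0], [172.0, 88.0], [174.0, 94.0]]
```

View pics/c3.png

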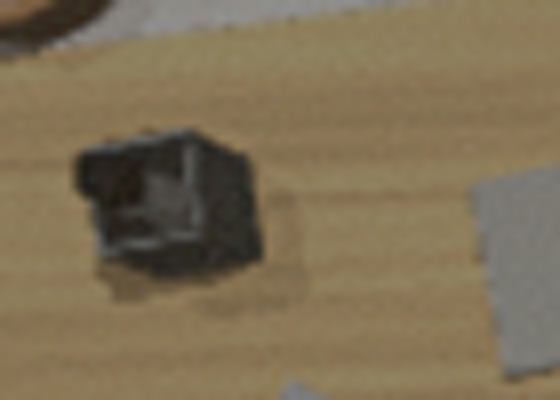

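Side crop c2 shows the marker cap top at (175,84), leaning slightly towards +y. Crop c3 shows the pot rim centred at (146,192) and turned about 0.17 rad, so both views put the cap at about (0.456, 0.399). I'll move above it.

```bash
python3 -m crank '[[-4.9,-1.79,0,0,0,0,0],[-4.9,-1.79,0,0,0,0,0],[-4.9,-1.79,0,0,0,0,0],[-4.9,-1.79,0,0,0,0,0],[-4.9,-1.79,0,0,0,0,0]]' >/dev/null
python3 -m crank '[[-4.9,-1.79,0,0,0,0,0],[-4.9,-1.79,0,0,0,0,0],[0,0,0,0,0,0.164,0.2],[0,0,0,0,0,0.164,0.2],[0,0,0,0,0,0.164,0.2]]' >/dev/null
python3 -m crank '[[0,0,0,0,0,0.164,0.3],[0,0,0,0,0,0.164,0.3],[0,0,0,0,0,0.164,0.3],[0,0,0,0,0,0.164,0.3],[0,0,0,0,0,0,0.3]]'
python3 -c "
from h import *
st(); go([.456,.399,.162],.17); print(p2w('top',(158.25,224),.08)); snap('side','s1.png',(190,60,330,165),5)"
```

```text
time: 1.98
position: [0.4556, 0.3993, 0.2918]
tool_rot: [0.643, 0.766, -0.0, -0.0]
ft_force: [-0.7, 0.1, 0.5]
grip_width: 0.0608
grip_force: 0.0
t 1.98 p [0.4556 0.3993 0.2918] x [-0.174  0.985 -0.   ] y [ 0.985  0.174 -0.001] z [-0.001 -0.001 -1.   ] F [-0.7  0.1  0.5] w 0.0608 0.0
shift cm [-0.03  0.05 12.98]
turn tool z (before turn axes) 0.005 q6 0.36
[0.45341271 0.40141003 0.08      ]
```

View pics/s1.png

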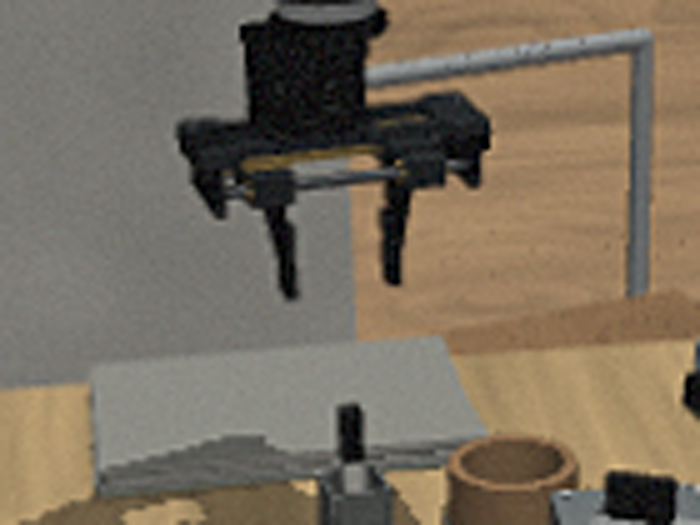

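The open fingers straddle the marker: tips at (290,295) and (393,280), cap top at (349,405). I'll descend, grip and lift.

```bash
python3 -m crank '[[0,0,4.3,0,0,0,0.3],[0,0,4.3,0,0,0,0.3],[0,0,4.4,0,0,0,0.3],[0,0,0,0,0,0,1],[0,0,0,0,0,0,1]]' 25
python3 -m crank '[[0,0,0,0,0,0,1],[0,0,0,0,0,0,1],[0,0,0,0,0,0,1]]'
```

```text
time: 2.65
position: [0.4566, 0.3999, 0.1634]
tool_rot: [0.643, 0.766, 0.001, 0.0]
ft_force: [0.1, 0.7, -0.5]
grip_width: 0.048
grip_force: 0.0
time: 3.02
position: [0.4562, 0.3996, 0.1633]
tool_rot: [0.643, 0.766, 0.001, 0.0]
ft_force: [-0.4, -0.5, -0.2]
grip_width: 0.0186
grip_force: 0.0
```

```bash
python3 -m crank '[[0,0,0,0,0,0,1],[0,0,0,0,0,0,1],[0,0,-4,0,0,0,1],[0,0,-5,0,0,0,1],[0,0,-5,0,0,0,1]]'
python3 -c "
from h import *
st(); snap('side','s2.png',(190,60,330,165),4);go([.62,-.15,.30],-.025)"
```

```text
time: 3.65
position: [0.4555, 0.3991, 0.3029]
tool_rot: [0.643, 0.766, -0.001, -0.0]
ft_force: [1.5, 0.4, -0.8]
grip_width: 0.0149
grip_force: 25.0
t 3.65 p [0.4555 0.3991 0.3029] x [-0.172  0.985 -0.001] y [ 0.985  0.172 -0.002] z [-0.001 -0.001 -1.   ] F [ 1.5  0.4 -0.8] w 0.0149 25.0
shift cm [-57.07   6.42   0.89]
turn tool z (before turn axes) 0.198 q6 0.36
```

View pics/s2.png

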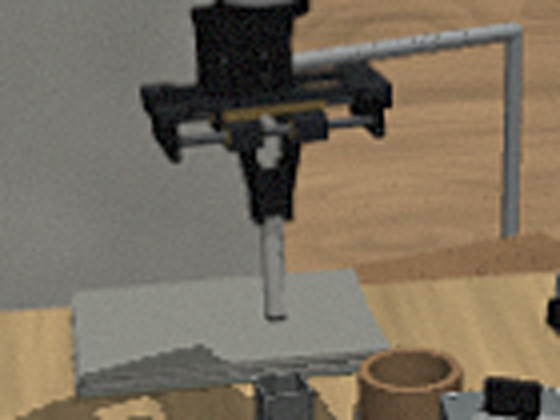

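The marker is held upright with its foot at (276,318). I'll carry it over the tote and tilt it 45°.

```bash
python3 -m crank '[[-3.5,0.54,0,0,0,0,1],[-5.64,0.86,0,0,0,0,1],[-5.64,0.86,0,0,0,0,1],[-5.64,0.86,0,0,0,0,1],[-5.64,0.86,0,0,0,0,1]]' >/dev/null
python3 -m crank '[[-5.64,0.86,0,0,0,0,1],[-5.64,0.86,0,0,0,0,1],[-5.64,0.86,0,0,0,0,1],[-5.64,0.86,0,0,0,0,1],[-5.64,0.86,0,0,0,0,1]]' >/dev/null
python3 -m crank '[[-5.64,0.86,0,0,0,0,1],[-0.3,0.1,0,0,0,0.1,1],[0,0,0,0,0,0.098,1],[0,0,0,0,-0.157,0,1],[0,0,0,0,-0.157,0,1]]'
python3 -m crank '[[0,0,0,0,-0.157,0,1],[0,0,0,0,-0.157,0,1],[0,0,0,0,-0.157,0,1],[0,0,0,0,0,0,1]]'
python3 -c "
from h import *
o=st(); r=R.from_quat(o['tool_rot']).as_matrix(); print('foot',o['position']+.159*r[:,2]); go([.652,-.178,.125],-.025)
snap('side','s3.png',(250,60,450,350),2)"
```

```text
time: 5.58
position: [0.6503, -0.1785, 0.3017]
tool_rot: [0.707, 0.689, -0.114, 0.111]
ft_force: [-0.6, -0.4, -0.9]
grip_width: 0.0147
grip_force: 25.0
time: 6.08
position: [0.6499, -0.1756, 0.2994]
tool_rot: [0.66, 0.647, -0.274, 0.265]
ft_force: [0.2, -0.6, -0.3]
grip_width: 0.015
grip_force: 25.0
t 6.08 p [ 0.6499 -0.1756  0.2994] x [ 0.012  0.709 -0.705] y [ 1.    -0.022 -0.005] z [-0.019 -0.704 -0.71 ] F [ 0.2 -0.6 -0.3] w 0.015 25.0
foot [ 0.64678033 -0.28763134  0.1865839 ]
shift cm [12.12  0.31 12.54]
turn tool z (before turn axes) 0.003 q6 0.24
```

View pics/s3.png

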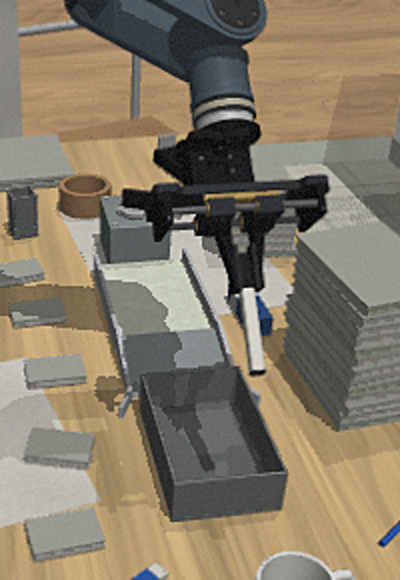

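The marker (foot at about (258,372) in the crop) is tilted 45° over the tote, pointing to its −y end. I'll lower it along the far wall and release.

```bash
python3 -m crank '[[3.0,0,3.0,0,0,0,1],[3.0,0,3.0,0,0,0,1],[3.0,0,3.0,0,0,0,1],[2.0,0,2.0,0,0,0,1],[1.0,0,1.0,0,0,0,1]]'
python3 -m crank '[[0.1,0,0.1,0,0,0,1],[0,0,0,0,0,0,1],[0,0,0,0,0,0,0.6],[0,0,0,0,0,0,0.6],[0,0,0,0,0,0,0.6]]'
python3 -m crank '[[0,0,0,0,0,0,0.6],[0,0,0,0,0,0,0.6],[-2,0,-2,0,0,0,0.4],[-4,0,-4,0,0,0,0.4],[-4,0,-4,0,0,0,0.4]]'
python3 -m crank '[[0,0,0,0,0.157,0,0.4],[0,0,0,0,0.157,0,0.4],[0,0,0,0,0.157,0,0.4],[0,0,0,0,0.157,0,0.4],[0,0,0,0,0.157,0,0.4]]'
python3 -c "
from h import *
o=st();snap('side','s4.png',(250,160,450,350),3)"
```

```text
time: 6.75
position: [0.6501, -0.1788, 0.1312]
tool_rot: [0.662, 0.645, -0.274, 0.266]
ft_force: [0.2, 1.3, -0.2]
grip_width: 0.0152
grip_force: 25.0
time: 7.38
position: [0.6507, -0.1776, 0.1318]
tool_rot: [0.661, 0.645, -0.274, 0.267]
ft_force: [1.0, -0.4, 0.5]
grip_width: 0.0329
grip_force: 0.0
time: 8.0
position: [0.6502, -0.1777, 0.2733]
tool_rot: [0.661, 0.645, -0.274, 0.266]
ft_force: [1.0, -0.0, 0.6]
grip_width: 0.0506
grip_force: 0.0
time: 8.62
position: [0.6505, -0.1775, 0.2732]
tool_rot: [0.716, 0.698, 0.002, -0.001]
ft_force: [-0.0, -0.6, -0.5]
grip_width: 0.0519
grip_force: 0.0
t 8.62 p [ 0.6505 -0.1775  0.2732] x [0.024 1.    0.005] y [ 1.    -0.024  0.001] z [ 0.001  0.005 -1.   ] F [-0.  -0.6 -0.5] w 0.0519 0.0
```

View pics/s4.png

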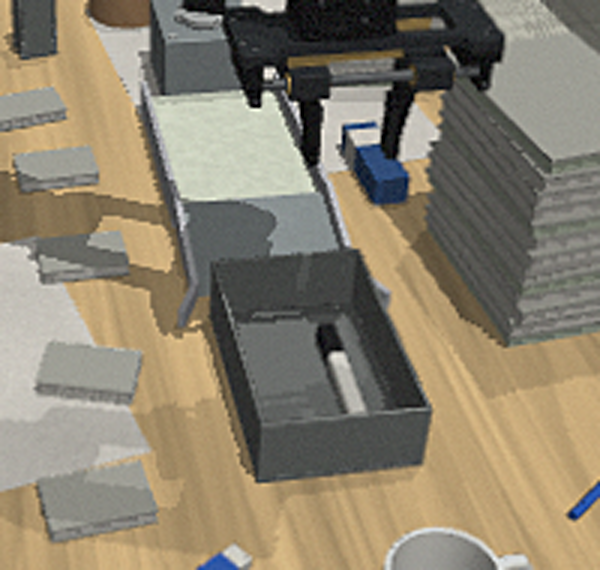

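The marker lies flat in the tote along its length: cap at (328,335), tail at (355,408). Next I'll measure it and plan the first book.

```bash
python3 -c "
from h import *
s=lambda u,v,z:p2w('side',(250+u/3,160+v/3),z).round(4)
print(s(327,325,.019),s(355,408,.019),'toterim',s(212,262,.06),s(361,250,.06),s(432,408,.06),s(258,425,.06))
go([.4302-.0,.257,.25],.184+np.pi/2)"
```

```text
[ 0.6527 -0.1605  0.019 ] [ 0.6472 -0.2605  0.019 ] toterim [ 0.5627 -0.1118  0.06  ] [ 0.6921 -0.1159  0.06  ] [ 0.6875 -0.3103  0.06  ] [ 0.5565 -0.3065  0.06  ]
shift cm [ 43.13 -23.25   2.54]
turn tool z (before turn axes) 1.359 q6 -0.41
```

The marker is near x=0.650. I'll nudge it to the far wall with closed fingers so that two piles of books fit crosswise beside it.

```bash
python3 -m crank '[[-3.25,-3.25,0,0,0,0,1],[0,0,3,0,0,0,1],[0,0,4,0,0,0,1],[0,0,4,0,0,0,1],[0,0,4,0,0,0,1]]' 10
python3 -m crank '[[0,0,3,0,0,0,1],[0,0,1.2,0,0,0,1],[0,1,0,0,0,0,1],[0,1,0,0,0,0,1],[0,0.8,0,0,0,0,1]]'
python3 -m crank '[[0,0.3,0,0,0,0,1],[0,0,0,0,0,0,1]]'
python3 -m crank '[[0,-0.3,0,0,0,0,1],[0,0,-5,0,0,0,1],[0,0,-5,0,0,0,1],[0,0,-5,0,0,0,0],[0,0,-4,0,0,0,0]]'
python3 -c "
from h import *
st();go([.4302,.257,.2],.184+np.pi/2)"
```

```text
time: 9.3
position: [0.617, -0.2092, 0.1214]
tool_rot: [0.716, 0.698, -0.001, 0.001]
ft_force: [1.2, 1.2, -0.4]
grip_width: 0.0098
grip_force: 0.0
time: 9.93
position: [0.6471, -0.2105, 0.0822]
tool_rot: [0.716, 0.698, 0.0, 0.002]
ft_force: [0.4, -0.7, 0.5]
grip_width: 0.0005
grip_force: 0.1
time: 10.18
position: [0.6485, -0.2102, 0.081]
tool_rot: [0.716, 0.698, 0.0, 0.0]
ft_force: [0.6, -0.8, -0.1]
grip_width: 0.0005
grip_force: 0.0
time: 10.8
position: [0.6448, -0.2102, 0.2728]
tool_rot: [0.716, 0.698, 0.0, 0.001]
ft_force: [0.4, -0.0, -0.6]
grip_width: 0.0134
grip_force: 0.0
t 10.8 p [ 0.6448 -0.2102  0.2728] x [ 0.025  1.    -0.001] y [ 1.    -0.025  0.001] z [ 0.001 -0.001 -1.   ] F [ 0.4 -0.  -0.6] w 0.0134 0.0
shift cm [ 46.17 -22.65   7.23]
turn tool z (before turn axes) 1.362 q6 -0.45
```

```bash
cat > f.py <<'E'
from h import *
def books(im=None):
    if im is None: im=cams.camera('top')[:,:,::-1].copy()
    hsv=cv2.cvtColor(cv2.GaussianBlur(im,(3,3),0),cv2.COLOR_BGR2HSV)
    m=((hsv[...,1]<45)&(hsv[...,2]>85)&(hsv[...,2]<158)).astype(np.uint8)
    m=cv2.morphologyEx(m,cv2.MORPH_OPEN,np.ones((3,3)))
    n,L,S,_=cv2.connectedComponentsWithStats(m)
    for k in range(1,n):
        if not 200<S[k][4]<700: continue
        (c,wh,a)=cv2.minAreaRect(np.argwhere(L==k)[:,::-1].astype(np.float32))
        b=cv2.boxPoints((c,wh,a)); w=np.array([p2w('top',p,.013) for p in b]); C=w.mean(0)
        e=[w[1]-w[0],w[2]-w[1]]; l=[np.linalg.norm(v) for v in e]; d=e[int(np.argmax(l))]; a=np.arctan(d[1]/d[0])
        if C[0]<.56: print('book?',C[:2].round(4),'ang',a.round(3),'size',np.round(l,3),'area',S[k][4])
if __name__=='__main__': books(cv2.imread('pics/raw_top0.png'));print();books();st();go([.444,-.168,.2])
E
python3 f.py
```

```text
book? [0.4508 0.1345] ang -0.015 size [0.052 0.075] area 378
book? [ 0.4324 -0.3078] ang 0.082 size [0.054 0.079] area 390
book? [0.4304 0.2573] ang 0.18 size [0.052 0.08 ] area 375
book? [-0.1611 -0.8011] ang -0.034 size [0.026 0.098] area 212

book? [0.3505 0.3245] ang 1.098 size [0.029 0.102] area 269
book? [ 0.1811 -0.0819] ang -0.523 size [0.081 0.054] area 229
book? [ 0.0539 -0.0261] ang 1.069 size [0.092 0.195] area 533
book? [-0.1645 -0.8291] ang -0.029 size [0.082 0.099] area 593
t 10.85 p [ 0.6471 -0.2112  0.2789] x [ 0.025  1.    -0.005] y [ 1.    -0.025  0.01 ] z [ 0.01  -0.005 -1.   ] F [ 1.9 -0.1  3.4] w 0.0171 0.0
shift cm [  3.85 -20.49   7.66]
```

```bash
python3 -c "
from h import *
a=cv2.imread('pics/raw_top0.png');b=cams.camera('top')[:,:,::-1].copy();cv2.imwrite('pics/raw_top1.png',b)
A=cv2.cvtColor(a,cv2.COLOR_BGR2HSV);B=cv2.cvtColor(b,cv2.COLOR_BGR2HSV)
for p in[(.4302,.257),(.4506,.1356),(.458,-.0127),(.444,-.168),(.432,-.308),(.4,.2),(.36,-.13)]:
  u,v=np.round(w2p('top',[*p,.013])[0]).astype(int);f=lambda I:np.median(I[v-3:v+4,u-3:u+4].reshape(-1,3),0)
  print(p,(u,v),f(A),f(B))
"
```

```text
(0.4302, 0.257) (np.int64(208), np.int64(233)) [ 23.  17. 124.] [102.  25.  67.]
(0.4506, 0.1356) (np.int64(246), np.int64(226)) [ 23.  18. 126.] [104.  49.  65.]
(0.458, -0.0127) (np.int64(291), np.int64(222)) [ 24.  14. 128.] [104.  55.  75.]
(0.444, -0.168) (np.int64(339), np.int64(225)) [ 23.  14. 129.] [104.  52.  93.]
(0.432, -0.308) (np.int64(383), np.int64(227)) [ 21.  14. 129.] [104.  46.  97.]
(0.4, 0.2) (np.int64(226), np.int64(242)) [ 19.  96. 137.] [101.  33.  59.]
(0.36, -0.13) (np.int64(329), np.int64(251)) [ 26.   9. 144.] [103.  40.  64.]
```

View pics/raw_top1.png

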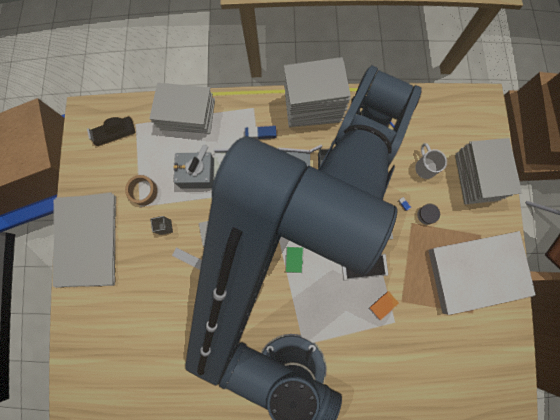

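The arm hides the books from the top camera here; nothing else has changed. I'll use the side camera for the knock check.

```bash
cat > f.py <<'E'
from h import *
import sys
def books(name,im=None):
    if im is None: im=cams.camera(name)[:,:,::-1].copy()
    hsv=cv2.cvtColor(cv2.GaussianBlur(im,(3,3),0),cv2.COLOR_BGR2HSV)
    m=((hsv[...,1]<45)&(hsv[...,2]>(85 if name=='top' else 95))&(hsv[...,2]<(139 if name=='top' else 165))).astype(np.uint8)
    m=cv2.morphologyEx(m,cv2.MORPH_OPEN,np.ones((3,3)))
    n,L,S,_=cv2.connectedComponentsWithStats(m)
    for k in range(1,n):
        if not 120<S[k][4]<1100: continue
        h=cv2.convexHull(np.argwhere(L==k)[:,::-1].astype(np.float32))
        w=np.array([p2w(name,p[0],.013)[:2] for p in h]).astype(np.float32)
        c,wh,a=cv2.minAreaRect(w*1000); a=a if wh[0]>wh[1] else a+90; a=(a+90)%180-90
        if .33<c[0]/1000<.56 and abs(c[1])<450 and max(wh)<130: print(name,'book',np.round(np.array(c)/1000,4),'ang',round(np.radians(a),3),'mm',np.round(wh),S[k][4])
if __name__=='__main__':
    if len(sys.argv)>1: books('top',cv2.imread('pics/raw_top0.png'));books('side',cv2.imread('pics/raw_side0.png'))
    books('top');books('side')
E
python3 f.py 1; python3 -c "
from h import *
st();go([.444,-.168,.2])"
```

```text
top book [ 0.4565 -0.0115] ang -0.029 mm [58. 82.] 423
top book [ 0.4423 -0.1649] ang -0.296 mm [62. 87.] 474
top book [0.4509 0.1345] ang -0.008 mm [52. 76.] 378
top book [ 0.4322 -0.3077] ang 0.088 mm [79. 53.] 390
top book [0.4302 0.2572] ang 0.18 mm [79. 51.] 375
side book [0.4324 0.2454] ang 0.206 mm [81. 67.] 265
side book [0.4525 0.1239] ang 0.046 mm [78. 66.] 316
side book [ 0.4589 -0.0267] ang 0.027 mm [84. 71.] 443
side book [ 0.4456 -0.179 ] ang -0.319 mm [70. 82.] 640
side book [ 0.4351 -0.3148] ang 0.105 mm [80. 64.] 769
side book [0.432  0.2433] ang 0.183 mm [79. 64.] 247
side book [0.4528 0.1222] ang 0.034 mm [79. 64.] 302
side book [ 0.4422 -0.0273] ang -0.059 mm [ 74. 117.] 539
side book [ 0.4471 -0.1798] ang -0.324 mm [63. 79.] 551
side book [ 0.4347 -0.3156] ang 0.105 mm [79. 62.] 741
t 11.0 p [ 0.6448 -0.2101  0.2714] x [ 0.025  1.    -0.001] y [ 1.    -0.025  0.001] z [ 0.001 -0.001 -1.   ] F [-0.7  0.6 -0.6] w 0.029 0.0
shift cm [  3.71 -20.19   7.11]
```

All five books are still in place. Book 3 is the nearest, so it goes first.

```bash
python3 -m crank '[[0.93,-5.05,1.78,0,0,0,0],[0.93,-5.05,1.78,0,0,0,0],[0.93,-5.05,1.78,0,0,0,0],[0.93,-5.05,1.78,0,0,0,0],[0,0,0,0,0,0.173,0]]' >/dev/null
python3 -m crank '[[0,0,0,0,0,0.173,0],[0,0,0,0,0,0.173,0],[0,0,0,0,0,0.173,0],[0,0,0,0,0,0.173,0],[0,0,0,0,0,0.173,0]]' >/dev/null
python3 -m crank '[[0,0,0,0,0,0.173,0],[0,0,0,0,0,0.173,0],[0,0,0,0,0,0.173,0],[0,0,0,0,0,0.173,0],[0,0,0,0,0,0.173,0]]' 
python3 -c "
from h import *
st();go([.444,-.168,.073],-.35+np.pi/2)"
```

```text
time: 12.88
position: [0.4427, -0.167, 0.1977]
tool_rot: [0.984, -0.181, -0.002, -0.001]
ft_force: [-0.0, -0.4, -0.3]
grip_width: 0.0873
grip_force: 0.0
t 12.88 p [ 0.4427 -0.167   0.1977] x [ 0.935 -0.355 -0.005] y [-0.355 -0.935 -0.001] z [-0.004  0.003 -1.   ] F [-0.  -0.4 -0.3] w 0.0873 0.0
shift cm [ 0.21  0.06 12.47]
turn tool z (before turn axes) -0.013 q6 1.34
```

```bash
python3 -m crank '[[0.1,0,5,0,0,0,0],[0,0,5,0,0,0,0],[0,0,2.4,0,0,0,0],[0,0,0,0,0,0,1],[0,0,0,0,0,0,1]]' 20
python3 -m crank '[[0,0,0,0,0,0,1],[0,0,0,0,0,0,1],[0,0,0,0,0,0,1]]'
python3 -m crank '[[0,0,-4,0,0,0,1],[0,0,-5,0,0,0,1],[0,0,-4,0,0,0,1],[0,0,0,0,0,-0.165,1],[0,0,0,0,0,-0.165,1]]'
python3 -c "
from h import *
st();go([.609,-.162,.2],np.pi/2-.025)"
```

```text
time: 13.5
position: [0.4444, -0.1678, 0.0749]
tool_rot: [0.984, -0.178, -0.001, -0.0]
ft_force: [-0.0, -0.8, 0.7]
grip_width: 0.0744
grip_force: 0.0
time: 13.88
position: [0.4453, -0.1683, 0.076]
tool_rot: [0.984, -0.178, 0.001, 0.0]
ft_force: [-0.3, -0.4, 3.2]
grip_width: 0.052
grip_force: 19.8
time: 14.5
position: [0.4451, -0.1682, 0.2064]
tool_rot: [1.0, -0.011, 0.001, 0.001]
ft_force: [-0.7, -0.4, -0.2]
grip_width: 0.0517
grip_force: 19.8
t 14.5 p [ 0.4451 -0.1682  0.2064] x [ 1.    -0.022  0.002] y [-0.022 -1.     0.001] z [ 0.002 -0.001 -1.   ] F [-0.7 -0.4 -0.2] w 0.0517 19.8
shift cm [16.37 -0.97  0.67]
turn tool z (before turn axes) 0.003 q6 1.0
```

```bash
python3 -m crank '[[4.1,-0.2,0,0,0,0,1],[4.1,-0.2,0,0,0,0,1],[4.1,-0.2,0,0,0,0,1],[4.1,-0.2,0,0,0,0,1],[0,0,3,0,0,0,1]]'
python3 -m crank '[[0,0,4,0,0,0,1],[0,0,3,0,0,0,1],[0,0,2,0,0,0,1],[0,0,0.4,0,0,0,1],[0,0,0,0,0,0,1]]'
python3 -m crank '[[0,0,0,0,0,0,0.32],[0,0,0,0,0,0,0.32],[0,0,0,0,0,0,0.32],[0,0,-2,0,0,0,0.32],[0,0,-5,0,0,0,0.32]]'
python3 -m crank '[[-2,0,-4,0,0,0,0.1],[-6,0,0,0,0,0,0],[-6,0,0,0,0,0,0],[0,0,0,0,0,0,0]]'
python3 f.py;  python3 -c "
from h import *
st();go([.432,-.308,.15],.075+np.pi/2);snap('side','s5.png',(290,220,410,330),4)"
```

```text
time: 15.12
position: [0.6142, -0.1655, 0.1777]
tool_rot: [1.0, -0.013, 0.005, 0.002]
ft_force: [-0.6, -0.1, -0.9]
grip_width: 0.0517
grip_force: 19.8
time: 15.75
position: [0.6097, -0.1649, 0.0819]
tool_rot: [1.0, -0.014, 0.001, 0.0]
ft_force: [-0.3, -0.7, -0.3]
grip_width: 0.0517
grip_force: 19.8
time: 16.38
position: [0.6079, -0.1641, 0.1509]
tool_rot: [1.0, -0.014, -0.002, -0.001]
ft_force: [1.3, 0.3, -0.0]
grip_width: 0.0593
grip_force: 0.0
time: 16.88
position: [0.4635, -0.1584, 0.192]
tool_rot: [1.0, -0.014, -0.003, -0.002]
ft_force: [0.8, -0.3, -1.0]
grip_width: 0.0857
grip_force: 0.0
side book [0.4217 0.2425] ang 1.47 mm [68. 66.] 207
side book [0.4351 0.1209] ang 1.489 mm [64. 46.] 178
side book [ 0.4346 -0.315 ] ang 0.104 mm [79. 64.] 756
t 16.98 p [ 0.4698 -0.1614  0.1928] x [ 1.    -0.028  0.003] y [-0.028 -1.     0.002] z [ 0.003 -0.002 -1.   ] F [ 0.9 -0.7  0.3] w 0.0864 0.0
shift cm [-3.38 14.76  4.29]
turn tool z (before turn axes) -0.103 q6 1.04
```

View pics/s5.png

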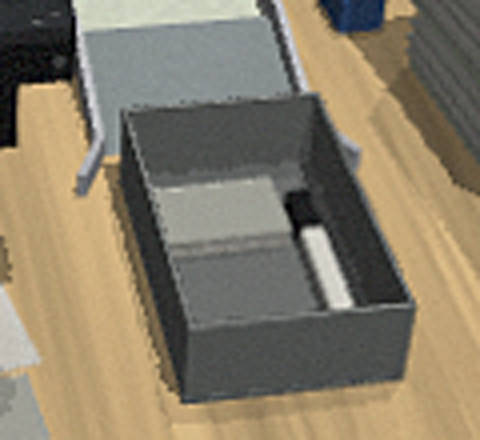

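The book lies flat at the front end of the tote at (225,210), with the marker beside it at (320,250). Book 4 is next, for the rear pile.

```bash
python3 -m crank '[[-1.13,4.9,1.4,0,0,0,0],[-1.13,4.9,1.4,0,0,0,0],[-1.13,4.95,1.4,0,0,0,0],[0,0,0,0,0,-0.103,0],[0,0,2.5,0,0,0,0]]'
python3 -c "
from h import *
st();go([.432,-.308,.074],.078+np.pi/2)"
```

```text
time: 17.65
position: [0.4341, -0.3108, 0.1254]
tool_rot: [0.999, 0.038, 0.003, 0.003]
ft_force: [0.8, -0.1, -0.4]
grip_width: 0.0872
grip_force: 0.0
t 17.65 p [ 0.4341 -0.3108  0.1254] x [0.997 0.075 0.005] y [ 0.075 -0.997  0.006] z [ 0.005 -0.006 -1.   ] F [ 0.8 -0.1 -0.4] w 0.0872 0.0
shift cm [-0.21 -0.33  5.14]
turn tool z (before turn axes) -0.003 q6 0.66
```

```bash
python3 -m crank '[[-0.1,-0.2,3,0,0,0,0],[0,0,2.1,0,0,0,0],[0,0,0,0,0,0,1],[0,0,0,0,0,0,1],[0,0,0,0,0,0,1]]' 20
python3 -m crank '[[0,0,0,0,0,0,1],[0,0,0,0,0,0,1],[0,0,-4,0,0,0,1],[0,0,-5,0,0,0,1],[0,0,-4,0,0,0.103,1]]'
python3 -c "
from h import *
st();go([.609,-.254,.2],np.pi/2-.025)"
```

```text
time: 18.27
position: [0.431, -0.306, 0.0743]
tool_rot: [0.999, 0.038, 0.001, 0.001]
ft_force: [-0.2, -0.2, 0.2]
grip_width: 0.0647
grip_force: 0.0
time: 18.9
position: [0.4301, -0.3053, 0.205]
tool_rot: [1.0, -0.015, 0.0, 0.0]
ft_force: [1.2, -0.1, -0.2]
grip_width: 0.0516
grip_force: 20.0
t 18.9 p [ 0.4301 -0.3053  0.205 ] x [ 1.   -0.03  0.  ] y [-0.03 -1.    0.  ] z [ 0. -0. -1.] F [ 1.2 -0.1 -0.2] w 0.0516 20.0
shift cm [17.72 -5.67  0.51]
turn tool z (before turn axes) -0.005 q6 0.77
```

```bash
python3 -m crank '[[4.4,-1.4,0,0,0,0,1],[4.45,-1.4,0,0,0,0,1],[4.45,-1.4,0,0,0,0,1],[4.4,-1.4,0,0,0,0,1],[0,0,3,0,0,0,1]]'
python3 -m crank '[[0,0,4,0,0,0,1],[0,0,3,0,0,0,1],[0,0,1.9,0,0,0,1],[0,0,0.3,0,0,0,1],[0,0,0,0,0,0,1]]'
python3 -m crank '[[0,0,0,0,0,0,0.32],[0,0,0,0,0,0,0.32],[0,0,0,0,0,0,0.32],[0,0,-2,0,0,0,0.32],[0,0,-5,0,0,0,0.32]]'
python3 -m crank '[[0,0,-4,0,0,0,0.1],[-3.2,-4.75,0,0,0,0,0],[-3.2,-4.75,0,0,0,0,0],[-3.2,-4.75,0,0,0,0,0],[-3.1,-4.75,0,0,0,0,0]]'
python3 -m crank '[[-3.1,-4.75,0,0,0,0,0],[0,0,3,0,0,0,0],[0,0,3,0,0,0,0]]'
python3 f.py;  python3 -c "
from h import *
st();go([.458,-.0127,.074],-.01+np.pi/2)"
```

```text
time: 19.52
position: [0.6135, -0.254, 0.1756]
tool_rot: [1.0, -0.012, 0.004, 0.002]
ft_force: [-0.1, -0.5, -1.0]
grip_width: 0.0515
grip_force: 20.0
time: 20.15
position: [0.6092, -0.2546, 0.0821]
tool_rot: [1.0, -0.014, 0.001, 0.0]
ft_force: [1.1, -0.2, -0.9]
grip_width: 0.0514
grip_force: 20.0
time: 20.78
position: [0.6074, -0.2535, 0.1506]
tool_rot: [1.0, -0.014, -0.002, -0.001]
ft_force: [0.4, -0.3, -0.4]
grip_width: 0.0596
grip_force: 0.0
time: 21.4
position: [0.4863, -0.0597, 0.1929]
tool_rot: [1.0, -0.014, 0.001, 0.0]
ft_force: [0.7, 0.8, -0.5]
grip_width: 0.0862
grip_force: 0.0
time: 21.78
position: [0.4581, -0.012, 0.1326]
tool_rot: [1.0, -0.013, 0.002, 0.001]
ft_force: [0.4, -0.6, 0.1]
grip_width: 0.0869
grip_force: 0.0
side book [0.4121 0.2425] ang -1.514 mm [43. 69.] 136
side book [ 0.4464 -0.0361] ang -0.034 mm [ 93. 108.] 548
t 21.88 p [ 0.4565 -0.0122  0.1306] x [ 1.    -0.027 -0.003] y [-0.027 -1.    -0.001] z [-0.003  0.001 -1.   ] F [-0.2  0.2  0. ] w 0.0869 0.0
shift cm [0.17 0.05 5.66]
turn tool z (before turn axes) -0.017 q6 1.33
```

```bash
python3 -m crank '[[0.15,0,3,0,0,-0.01,0],[0,0,2.6,0,0,0,0],[0,0,0,0,0,0,1],[0,0,0,0,0,0,1],[0,0,0,0,0,0,1]]' 20
python3 -m crank '[[0,0,0,0,0,0,1],[0,0,0,0,0,0,1],[0,0,-4,0,0,0,1],[0,0,-5,0,0,0,1],[0,0,-4,0,0,0,1]]'
python3 -c "
from h import *
st();go([.609,-.163,.2],np.pi/2-.025)"
```

```text
time: 22.5
position: [0.4595, -0.0128, 0.0767]
tool_rot: [1.0, -0.009, 0.001, 0.0]
ft_force: [-0.1, 0.1, -0.2]
grip_width: 0.0648
grip_force: 0.0
time: 23.12
position: [0.4586, -0.0126, 0.207]
tool_rot: [1.0, -0.009, 0.0, 0.0]
ft_force: [1.2, -0.0, -0.1]
grip_width: 0.0514
grip_force: 20.0
t 23.12 p [ 0.4586 -0.0126  0.207 ] x [ 1.    -0.017  0.   ] y [-0.017 -1.     0.   ] z [ 0. -0. -1.] F [ 1.2 -0.  -0.1] w 0.0514 20.0
shift cm [15.3  14.78  0.7 ]
turn tool z (before turn axes) 0.008 q6 1.32
```

```bash
python3 -m crank '[[3.8,3.7,0,0,0,0,1],[3.85,3.7,0,0,0,0,1],[3.85,3.7,0,0,0,0,1],[3.8,3.7,0,0,0,0,1],[0,0,3,0,0,0,1]]'
python3 -m crank '[[0,0,4,0,0,0,1],[0,0,2.5,0,0,0,1],[0,0,1.4,0,0,0,1],[0,0,0.2,0,0,0,1],[0,0,0,0,0,0,1]]'
python3 -m crank '[[0,0,0,0,0,0,0.32],[0,0,0,0,0,0,0.32],[0,0,0,0,0,0,0.32],[0,0,-2,0,0,0,0.32],[0,0,-5,0,0,0,0.32]]'
python3 -m crank '[[0,0,-3,0,0,0,0.1],[-2.7,-4.9,0,0,0,0,0],[-2.7,-4.9,0,0,0,0,0],[-2.7,-4.9,0,0,0,0,0],[-2.7,-4.9,0,0,0,0,0]]'
python3 -m crank '[[-2.7,-4.9,0,0,0,0,0],[-2.7,-4.9,0,0,0,0,0],[0,0,3,0,0,0,0],[0,0,3,0,0,0,0]]'
python3 f.py;  python3 -c "
from h import *
st();go([.4507,.135,.074],.02+np.pi/2)"
```

```text
time: 23.75
position: [0.6141, -0.1677, 0.1775]
tool_rot: [1.0, -0.01, 0.005, 0.003]
ft_force: [-1.3, 0.3, -0.6]
grip_width: 0.0519
grip_force: 20.0
time: 24.38
position: [0.6096, -0.1634, 0.0951]
tool_rot: [1.0, -0.009, 0.001, 0.0]
ft_force: [0.1, 0.1, -0.7]
grip_width: 0.0518
grip_force: 20.0
time: 25.0
position: [0.6078, -0.1627, 0.1638]
tool_rot: [1.0, -0.009, -0.002, -0.001]
ft_force: [1.4, -0.6, 0.6]
grip_width: 0.0594
grip_force: 0.0
time: 25.62
position: [0.5041, 0.0359, 0.1959]
tool_rot: [1.0, -0.009, 0.001, 0.0]
ft_force: [0.2, 0.6, -0.5]
grip_width: 0.0862
grip_force: 0.0
time: 26.12
position: [0.453, 0.1347, 0.1355]
tool_rot: [1.0, -0.007, 0.002, -0.0]
ft_force: [0.2, -0.2, -0.0]
grip_width: 0.0868
grip_force: 0.0
side book [0.4732 0.1251] ang 1.462 mm [66. 36.] 133
t 26.23 p [0.4512 0.1338 0.1335] x [ 1.    -0.017 -0.004] y [-0.017 -1.     0.   ] z [-0.004 -0.    -1.   ] F [-0.   0.2  0.7] w 0.0867 0.0
shift cm [-0.03 -0.13  5.95]
turn tool z (before turn axes) -0.037 q6 1.64
```

```bash
python3 -m crank '[[0,-0.1,3,0,0,-0.037,0],[0,0,2.9,0,0,0,0],[0,0,0,0,0,0,1],[0,0,0,0,0,0,1],[0,0,0,0,0,0,1]]' 20
python3 -m crank '[[0,0,0,0,0,0,1],[0,0,0,0,0,0,1],[0,0,-4,0,0,0,1],[0,0,-5,0,0,0,1],[0,0,-4,0,0,0.045,1]]'
python3 -c "
from h import *
st();go([.609,-.254,.2],np.pi/2-.025)"
```

```text
time: 26.85
position: [0.4532, 0.1345, 0.0768]
tool_rot: [1.0, 0.01, 0.001, -0.0]
ft_force: [0.6, -1.0, 0.1]
grip_width: 0.0646
grip_force: 0.0
time: 27.48
position: [0.4521, 0.1345, 0.207]
tool_rot: [1.0, -0.013, 0.0, -0.0]
ft_force: [-0.1, 0.2, -0.5]
grip_width: 0.0518
grip_force: 19.8
t 27.48 p [0.4521 0.1345 0.207 ] x [ 1.    -0.026  0.   ] y [-0.026 -1.    -0.   ] z [ 0.  0. -1.] F [-0.1  0.2 -0.5] w 0.0518 19.8
shift cm [16.71 38.43  0.7 ]
turn tool z (before turn axes) -0.001 q6 1.65
```

```bash
python3 -m crank '[[2.1,4.8,0,0,0,0,1],[2.1,4.8,0,0,0,0,1],[2.1,4.8,0,0,0,0,1],[2.1,4.8,0,0,0,0,1],[2.1,4.8,0,0,0,0,1]]' >/dev/null
python3 -m crank '[[2.1,4.8,0,0,0,0,1],[2.1,4.8,0,0,0,0,1],[2.0,4.8,0,0,0,0,1],[0,0,0,0,0,0,1],[0,0,3,0,0,0,1]]'
python3 -m crank '[[0,0,4,0,0,0,1],[0,0,2.5,0,0,0,1],[0,0,1.4,0,0,0,1],[0,0,0.2,0,0,0,1],[0,0,0,0,0,0,1]]'
python3 -m crank '[[0,0,0,0,0,0,0.32],[0,0,0,0,0,0,0.32],[0,0,0,0,0,0,0.32],[0,0,-2,0,0,0,0.32],[0,0,-5,0,0,0,0.32]]'
python3 -m crank '[[0,0,-3,0,0,0,0.1],[-1.9,-5.06,0,0,0,0,0],[-1.9,-5.06,0,0,0,0,0],[-1.9,-5.06,0,0,0,0,0],[-1.9,-5.06,0,0,0,0,0]]'
python3 -m crank '[[-1.9,-5.06,0,0,0,0,0],[-1.9,-5.06,0,0,0,0,0],[-1.9,-5.06,0,0,0,0,0],[-1.9,-5.06,0,0,0,0,0],[0,0,0,0,0,0,0]]'
python3 f.py;  python3 -c "
from h import *
st();go([.4303,.257,.12],.182+np.pi/2);im=cams.camera('side')[220:330,290:410,::-1];cv2.imwrite('pics/s6.png',cv2.resize(im,None,fx=4,fy=4))"
```

```text
time: 28.72
position: [0.6105, -0.2545, 0.177]
tool_rot: [1.0, -0.013, 0.002, 0.001]
ft_force: [-0.6, 0.5, -1.3]
grip_width: 0.0515
grip_force: 19.9
time: 29.35
position: [0.61, -0.2536, 0.0952]
tool_rot: [1.0, -0.012, 0.001, 0.0]
ft_force: [-0.0, 0.2, -0.1]
grip_width: 0.0521
grip_force: 19.9
time: 29.98
position: [0.6082, -0.2529, 0.1636]
tool_rot: [1.0, -0.013, -0.002, -0.001]
ft_force: [0.7, -0.4, 1.1]
grip_width: 0.0588
grip_force: 0.0
time: 30.6
position: [0.5385, -0.048, 0.196]
tool_rot: [1.0, -0.013, 0.001, 0.0]
ft_force: [0.6, -0.4, 0.2]
grip_width: 0.0864
grip_force: 0.0
time: 31.22
position: [0.4661, 0.1579, 0.1956]
tool_rot: [1.0, -0.01, 0.0, -0.0]
ft_force: [0.3, 0.4, 0.0]
grip_width: 0.0867
grip_force: 0.0
t 31.32 p [0.4683 0.1553 0.1954] x [ 1.    -0.023  0.003] y [-0.023 -1.     0.   ] z [ 0.003 -0.    -1.   ] F [0.1 0.5 0.3] w 0.087 0.0
shift cm [ -4.06 -10.08   7.53]
turn tool z (before turn axes) -0.205 q6 1.69
```

View pics/s6.png

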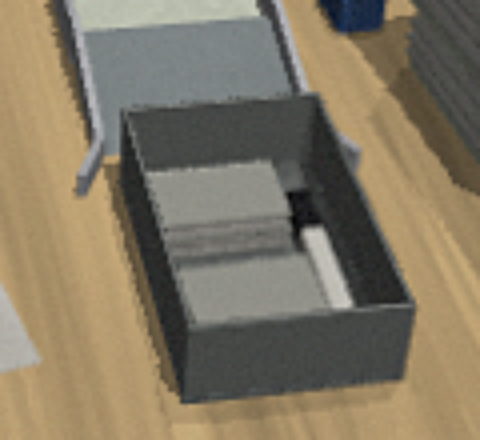

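Both piles are neat: front pile two high at (220,190), rear pile at (250,290), marker beside them. Last book next, with a position check from closer in.

```bash
python3 -m crank '[[-2.03,-5.04,0,0,0,0,0],[-2.03,-5.04,0,0,0,0,0],[0,0,0,0,0,-0.103,0],[0,0,0,0,0,-0.102,0],[0,0,0,0,0,0,0]]'
python3 f.py;  python3 -c "
from h import *
st();go([.4303,.257,.12],.182+np.pi/2)"
```

```text
time: 32.0
position: [0.431, 0.2557, 0.1946]
tool_rot: [0.996, 0.088, 0.001, -0.0]
ft_force: [0.1, 0.5, 0.9]
grip_width: 0.0872
grip_force: 0.0
t 32.1 p [0.4307 0.2557 0.1945] x [0.985 0.175 0.001] y [ 0.175 -0.985  0.   ] z [ 0.001  0.    -1.   ] F [-0.4 -0.3  1.1] w 0.087 0.0
shift cm [-0.02 -0.13  7.45]
turn tool z (before turn axes) -0.006 q6 1.71
```

```bash
python3 -c "
from h import *
b=cams.camera('side')[:,:,::-1].copy();cv2.imwrite('pics/raw_s7.png',b)
H=cv2.cvtColor(cv2.GaussianBlur(b,(3,3),0),cv2.COLOR_BGR2HSV)
u,v=w2p('side',[.4303,.257,.013])[0].astype(int);print(u,v)
print(w2p('side',[.43,.25,.12]))
for r in range(v-12,v+13,2): print(r,' '.join('%3d/%3d'%(H[r,c,1],H[r,c,2]) for c in range(u-24,u+25,4)))
"
```

```text
257 193
[[255.52613136 165.62457055]]
181 101/111  58/102  82/109  93/110  90/113  94/ 92  98/161 100/166 101/170  99/168  97/165 100/164  99/183
183  62/107   5/ 97   5/ 95  95/110  96/112  95/107 100/176  98/182  98/171  96/170  98/164  98/162  98/179
185   3/ 98   3/ 96  56/100  94/111  96/114  95/107  98/175  99/181  98/169  97/173  99/167  97/163  97/177
187   5/ 98   5/ 98  98/107  96/112  97/113  95/110  97/163  99/183 102/172  99/178  98/167  98/162  98/174
189   5/ 95  39/ 97  94/108 100/112  97/110 102/108  96/130  76/167  38/156  97/178  98/169  99/163  97/171
191   7/113  94/138  98/104  95/113  82/115  39/138  20/100  11/118  12/143  56/160  98/169  99/163  97/168
193  12/150 101/170  96/101  37/111  13/118  15/101  13/ 97  17/ 92  15/140  19/145  99/170  97/163  99/167
195  77/149 100/151  93/ 90  31/ 81  13/ 76  14/ 90  14/ 93  16/ 94  15/122  13/141  97/171  97/163  98/167
197 102/152  98/149  97/103  46/ 83  12/ 85  14/ 88  11/ 93  11/ 92  16/ 98  12/109  99/175  96/164  98/167
199  98/151  99/150  95/102  87/ 91  10/ 79  15/ 85  13/ 98  10/107  10/102  26/116  95/174  96/165  98/169
201  96/151  97/150  98/114  97/ 95  13/ 96  10/101  13/ 96  50/108  88/148  99/173  99/180  99/168  98/171
203  97/150  96/149  96/138  93/ 90  45/ 97  68/105  94/157 100/187  99/186  98/184 100/179  97/168  95/171
205  98/149  98/148  99/144  97/145 102/148 100/151  99/177  98/185  99/185  98/185 100/178  98/169  98/170
```

The book is in its place, only shadowed by the gripper. I'll grasp it.

```bash
python3 -m crank '[[0,-0.1,4.5,0,0,0,0],[0,0,4.5,0,0,0,0],[0,0,2.8,0,0,0,0],[0,0,0,0,0,0,1],[0,0,0,0,0,0,1]]' 20
python3 -m crank '[[0,0,0,0,0,0,1],[0,0,0,0,0,0,1],[0,0,0,0,0,0,1]]'
python3 -m crank '[[0,0,-4,0,0,0,1],[0,0,-5,0,0,0,1],[0,0,-4,0,0,0.1,1],[0,0,0,0,0,0.1,1],[0,0,0,0,0,0,1]]'
python3 -c "
from h import *
st();go([.609,-.163,.2],np.pi/2-.025)"
```

```text
time: 32.78
position: [0.4303, 0.2576, 0.077]
tool_rot: [0.996, 0.089, 0.001, -0.0]
ft_force: [0.5, 0.8, 0.3]
grip_width: 0.0741
grip_force: 0.0
time: 33.15
position: [0.4301, 0.2579, 0.0773]
tool_rot: [0.996, 0.09, 0.001, -0.0]
ft_force: [-0.5, -1.3, 5.9]
grip_width: 0.0516
grip_force: 20.0
time: 33.78
position: [0.4294, 0.2577, 0.207]
tool_rot: [1.0, -0.009, 0.0, -0.0]
ft_force: [-0.5, -0.1, -1.0]
grip_width: 0.0515
grip_force: 20.0
t 33.77 p [0.4294 0.2577 0.207 ] x [ 1.    -0.019  0.001] y [-0.019 -1.    -0.   ] z [ 0.001  0.    -1.   ] F [-0.5 -0.1 -1. ] w 0.0515 20.0
shift cm [18.75 41.73  0.7 ]
turn tool z (before turn axes) 0.006 q6 1.91
```

```bash
python3 -m crank '[[2.1,4.65,0,0,0,0,1],[2.1,4.65,0,0,0,0,1],[2.1,4.65,0,0,0,0,1],[2.1,4.65,0,0,0,0,1],[2.1,4.65,0,0,0,0,1]]' >/dev/null
python3 -m crank '[[2.1,4.65,0,0,0,0,1],[2.1,4.65,0,0,0,0,1],[2.05,4.6,0,0,0,0,1],[2.0,4.6,0,0,0,0,1],[0,0,2,0,0,0,1]]'
python3 -m crank '[[0,0,3.5,0,0,0,1],[0,0,2.5,0,0,0,1],[0,0,1.4,0,0,0,1],[0,0,0.3,0,0,0,1],[0,0,0,0,0,0,1]]'
python3 -m crank '[[0,0,0,0,0,0,0.32],[0,0,0,0,0,0,0.32],[0,0,0,0,0,0,0.32],[0,0,-2,0,0,0,0.32],[0,0,-5,0,0,0,0.32]]'
python3 -m crank '[[0,0,-4,0,0,0,0.1],[0,0,-3,0,0,0,0],[0,0,0,0,0,-0.174,0],[0,0,0,0,0,-0.174,0],[0,0,0,0,0,-0.174,0]]'
python3 -m crank '[[0,0,0,0,0,-0.174,0],[0,0,0,0,0,-0.174,0],[0,0,0,0,0,-0.174,0],[0,0,0,0,0,-0.174,0],[0,0,0,0,0,-0.174,0]]'
python3 -m crank '[[0,0,0,0,0,-0.174,0],[0,0,0,0,0,0,0]]'
python3 -c "
from h import *
st();go([.622,-.355,.2],-.02)
im=cams.camera('side')[170:420,270:470,::-1];cv2.imwrite('pics/s8.png',cv2.resize(im,None,fx=2.4,fy=2.4,interpolation=2))
for p in[(595/1.4,242/1.4),(620/1.4,222/1.4)]: print('mug rim pts',p2w('top',p,.085))
print('tin',p2w('top',(600/1.4,300/1.4),.037))"
```

```text
time: 35.02
position: [0.611, -0.1682, 0.1867]
tool_rot: [1.0, -0.011, 0.003, 0.002]
ft_force: [-0.4, 0.3, -1.5]
grip_width: 0.0517
grip_force: 20.0
time: 35.65
position: [0.609, -0.1636, 0.1097]
tool_rot: [1.0, -0.01, 0.0, 0.0]
ft_force: [-0.0, -0.0, -0.4]
grip_width: 0.0515
grip_force: 20.0
time: 36.28
position: [0.6073, -0.163, 0.1789]
tool_rot: [1.0, -0.01, -0.002, -0.001]
ft_force: [-0.3, -0.2, 0.6]
grip_width: 0.0593
grip_force: 0.0
time: 36.9
position: [0.6087, -0.1635, 0.2513]
tool_rot: [0.968, 0.251, 0.001, 0.001]
ft_force: [0.7, -0.6, -0.7]
grip_width: 0.0866
grip_force: 0.0
time: 37.52
position: [0.6087, -0.1635, 0.251]
tool_rot: [0.772, 0.636, 0.0, 0.001]
ft_force: [0.0, 0.4, 0.7]
grip_width: 0.0873
grip_force: 0.0
time: 37.78
position: [0.6087, -0.1635, 0.2507]
tool_rot: [0.717, 0.698, 0.0, 0.001]
ft_force: [-0.0, 0.7, 0.4]
grip_width: 0.0872
grip_force: 0.0
t 37.77 p [ 0.6087 -0.1635  0.2507] x [ 0.027  1.    -0.001] y [ 1.    -0.027  0.001] z [ 0.001 -0.001 -1.   ] F [-0.   0.7  0.4] w 0.0872 0.0
shift cm [-19.1    1.84   5.09]
turn tool z (before turn axes) -0.007 q6 -0.41
mug rim pts [ 0.59088904 -0.436993    0.085     ]
mug rim pts [ 0.6366256  -0.50012146  0.085     ]
tin [ 0.46628561 -0.45436728  0.037     ]
```

View pics/s8.png

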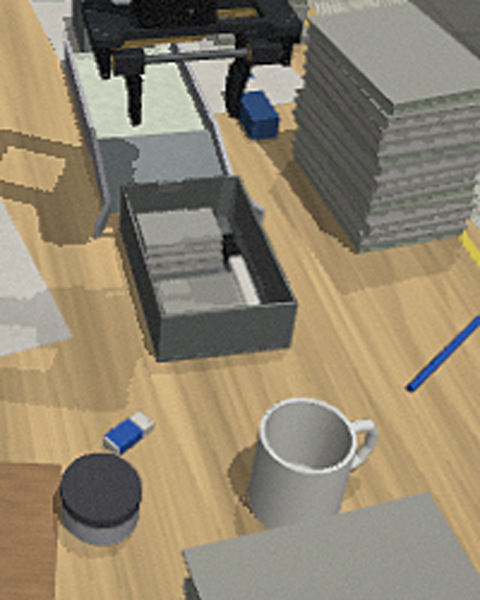

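The five books and the marker lie inside, well below the rim; the mug front is at about y=−0.43. I'll move behind the tote with open fingers, tilted so that the tips push low.

```bash
python3 -m crank '[[-4.78,0.4,0,0,0,0,0],[-4.78,0.4,0,0,0,0,0],[-4.78,0.4,0,0,0,0,0],[-4.78,0.4,0,0,0,0,0],[0,0,0,0,0.15,0,0]]'
python3 -m crank '[[0,0,0,0,0.15,0,0],[0,0,0,0,0,0,0],[0,0,0,0,0,0,0]]'
python3 -c "
from h import *
st();go([.622,-.355,.084],-.02)"
```

```text
time: 38.45
position: [0.6198, -0.3572, 0.2503]
tool_rot: [0.715, 0.695, 0.055, -0.052]
ft_force: [-0.8, 0.7, -0.5]
grip_width: 0.0871
grip_force: 0.0
time: 38.83
position: [0.6198, -0.3546, 0.2495]
tool_rot: [0.708, 0.69, 0.106, -0.104]
ft_force: [0.6, 0.9, -0.3]
grip_width: 0.087
grip_force: 0.0
t 38.83 p [ 0.6198 -0.3546  0.2495] x [0.025 0.955 0.294] y [ 1.    -0.026 -0.001] z [ 0.007  0.294 -0.956] F [ 0.6  0.9 -0.3] w 0.087 0.0
shift cm [-4.9   0.24 15.81]
turn tool z (before turn axes) -0.006 q6 -0.77
```

```bash
python3 -m crank '[[-1.2,0.06,4,0,0,0,0],[-1.2,0.06,4,0,0,0,0],[-1.2,0.06,4,0,0,0,0],[-1.2,0.06,3.4,0,0,0,0],[0,0,0.3,0,0,0,0]]'
python3 -m crank '[[0.95,-0.02,0.3,0,0,0,0],[0.95,-0.02,0.3,0,0,0,0],[0.95,-0.02,0.3,0,0,0,0],[0.95,-0.02,0.3,0,0,0,0],[0.95,-0.02,0.3,0,0,0,0]]'
python3 -m crank '[[0.95,-0.02,0.3,0,0,0,0],[0.95,-0.02,0.3,0,0,0,0],[0.95,-0.02,0.3,0,0,0,0],[0.95,-0.02,0.3,0,0,0,0],[0.95,-0.02,0.3,0,0,0,0]]'
python3 -c "
from h import *
st()"
```

```text
time: 39.45
position: [0.6211, -0.3519, 0.0827]
tool_rot: [0.707, 0.69, 0.106, -0.107]
ft_force: [-0.3, -0.3, 0.9]
grip_width: 0.0867
grip_force: 0.0
time: 40.08
position: [0.6237, -0.3065, 0.087]
tool_rot: [0.708, 0.691, 0.107, -0.101]
ft_force: [-0.4, -5.9, 5.0]
grip_width: 0.0874
grip_force: 3.5
time: 40.7
position: [0.6242, -0.2569, 0.0866]
tool_rot: [0.708, 0.691, 0.107, -0.101]
ft_force: [0.2, -7.1, 5.3]
grip_width: 0.0868
grip_force: 3.1
t 40.7 p [ 0.6242 -0.2569  0.0866] x [0.023 0.957 0.29 ] y [ 1.    -0.026  0.005] z [ 0.012  0.29  -0.957] F [ 0.2 -7.1  5.3] w 0.0868 3.1
```

```bash
python3 -m crank '[[1.34,-0.02,0.41,0,0,0,0],[1.34,-0.02,0.41,0,0,0,0],[1.34,-0.02,0.41,0,0,0,0],[1.34,-0.02,0.41,0,0,0,0],[1.34,-0.02,0.41,0,0,0,0]]'
python3 -m crank '[[1.34,-0.03,0.39,0,0,0,0],[1.34,-0.03,0.39,0,0,0,0],[1.34,-0.03,0.39,0,0,0,0],[1.34,-0.03,0.39,0,0,0,0],[1.34,-0.03,0.39,0,0,0,0]]'
python3 -c "
from h import *
st();go([.623,.0,.115])"
```

```text
time: 41.32
position: [0.6244, -0.1857, 0.0862]
tool_rot: [0.708, 0.691, 0.107, -0.102]
ft_force: [-0.2, -5.6, 2.8]
grip_width: 0.0872
grip_force: 2.5
time: 41.95
position: [0.6238, -0.1146, 0.086]
tool_rot: [0.708, 0.691, 0.107, -0.104]
ft_force: [-0.3, -8.6, 2.5]
grip_width: 0.0867
grip_force: 3.6
t 41.95 p [ 0.6238 -0.1146  0.086 ] x [0.024 0.955 0.294] y [ 1.    -0.025  0.   ] z [ 0.008  0.294 -0.956] F [-0.3 -8.6  2.5] w 0.0867 3.6
shift cm [11.81 -0.36  0.6 ]
```

```bash
python3 -m crank '[[1.35,-0.03,0.03,0,0,0,0],[1.35,-0.03,0.03,0,0,0,0],[1.35,-0.03,0.03,0,0,0,0],[1.35,-0.03,0.03,0,0,0,0],[1.35,-0.03,0.03,0,0,0,0]]'
python3 -m crank '[[1.35,-0.03,0.05,0,0,0,0],[1.35,-0.03,0.07,0,0,0,0],[1.35,-0.03,0.1,0,0,0,0],[0,0,0,0,0,0,0]]'
python3 -c "
from h import *
st();go([.623,.0,.115])"
```

```text
time: 42.58
position: [0.6232, -0.0487, 0.1045]
tool_rot: [0.708, 0.69, 0.107, -0.105]
ft_force: [0.4, -1.5, -2.1]
grip_width: 0.087
grip_force: 1.2
time: 43.08
position: [0.6235, -0.0087, 0.1147]
tool_rot: [0.707, 0.691, 0.107, -0.105]
ft_force: [0.8, 0.3, 0.3]
grip_width: 0.0872
grip_force: 0.0
t 43.08 p [ 0.6235 -0.0087  0.1147] x [0.023 0.955 0.297] y [ 1.    -0.024 -0.001] z [ 0.006  0.297 -0.955] F [0.8 0.3 0.3] w 0.0872 0.0
shift cm [ 0.84 -0.07  0.23]
```

```bash
for i in 1; do :; done; python3 -m crank '[[0.38,-0.01,0.12,0,0,0,0],[0.38,-0.01,0.12,0,0,0,0],[0,0,0,0,0,0,0]]'
python3 -m crank '[[0.38,-0.01,0.12,0,0,0,0],[0,0,0,0,0,0,0]]'
python3 -m crank '[[0.38,-0.01,0.12,0,0,0,0],[0,0,0,0,0,0,0]]'
python3 -c "
from h import *
st()
im=cams.camera('side')[:,:,::-1];cv2.imwrite('pics/raw_s9.png',im)
# expected tote rim corners, seated (z .078) at station x o, vs on crest
for o in(.102,.109,.116):
  P=[[.624+a,.022+o+b,.078] for a in(-.065,.065) for b in(-.1,.1)]
  print(o,w2p('side',P).round(1).tolist())
"
```

```text
time: 43.45
position: [0.6241, -0.0028, 0.1143]
tool_rot: [0.708, 0.69, 0.107, -0.104]
ft_force: [-0.0, -1.4, 0.1]
grip_width: 0.0871
grip_force: 0.5
time: 43.7
position: [0.6241, 0.0011, 0.1143]
tool_rot: [0.708, 0.69, 0.107, -0.104]
ft_force: [0.4, -2.6, 0.0]
grip_width: 0.0872
grip_force: 1.2
time: 43.95
position: [0.624, 0.0055, 0.1143]
tool_rot: [0.708, 0.69, 0.107, -0.104]
ft_force: [-0.2, -1.3, -0.1]
grip_width: 0.0869
grip_force: 1.1
t 43.95 p [0.624  0.0055 0.1143] x [0.024 0.955 0.296] y [ 1.    -0.025  0.   ] z [ 0.008  0.296 -0.955] F [-0.2 -1.3 -0.1] w 0.0869 1.1
0.102 [[309.5, 212.5], [297.8, 178.0], [355.1, 208.4], [338.1, 174.8]]
0.109 [[309.0, 211.2], [297.4, 177.0], [354.4, 207.1], [337.6, 173.8]]
0.116 [[308.6, 209.8], [297.0, 175.9], [353.8, 205.8], [337.1, 172.7]]
```

```bash
python3 -m crank '[[0.2,0,0.06,0,0,0,0],[0,0,0,0,0,0,0]]'; python3 -m crank '[[0.2,0,0.06,0,0,0,0],[0,0,0,0,0,0,0]]'; python3 -m crank '[[0.2,0,0.06,0,0,0,0],[0,0,0,0,0,0,0]]'
```

```text
time: 44.25
position: [0.624, 0.0074, 0.1143]
tool_rot: [0.708, 0.69, 0.107, -0.104]
ft_force: [0.3, -3.2, 0.4]
grip_width: 0.0869
grip_force: 1.3
time: 44.5
position: [0.6241, 0.0086, 0.1143]
tool_rot: [0.708, 0.691, 0.107, -0.104]
ft_force: [-0.2, -4.2, 0.6]
grip_width: 0.0871
grip_force: 2.7
time: 44.75
position: [0.6246, 0.0092, 0.1144]
tool_rot: [0.708, 0.691, 0.106, -0.102]
ft_force: [-0.4, -9.2, 1.1]
grip_width: 0.0868
grip_force: 4.8
```

The force rises to 9 N, so the tote is against the end stop. That puts its origin about 116 mm in, well past the lip. I'll back off, rise, level the tool and head for the knob.

```bash
python3 -m crank '[[-2,0,-0.6,0,0,0,0],[-3,0,-0.9,0,0,0,0],[1.2,0,-4,0,0,0,0],[1.2,0,-4,0,0,0,0],[1.2,0,-4,0,0,0,0]]'
python3 -m crank '[[0,0,0,0,-0.15,0,0.5],[0,0,0,0,-0.155,0,0.5],[0,0,0,0,0,0,0.5],[0,0,0,0,0,0,0.5]]'
python3 -c "
from h import *
im=cams.camera('side')[:,:,::-1];cv2.imwrite('pics/raw_s9.png',im)
st();go([.629,.285,.24],1.13)
g=cv2.cvtColor(im,cv2.COLOR_BGR2GRAY);print(w2p('side',[[.624,.039,.078],[.624,.039,.018],[.624,.022,.028],[.56,.039,.078],[.69,.039,.078]]).round(1).tolist())
for c in(320,330,340):print(c,g[196:240,c].tolist())
"
```

```text
time: 45.38
position: [0.622, -0.0417, 0.24]
tool_rot: [0.708, 0.69, 0.107, -0.106]
ft_force: [0.0, -0.1, -0.5]
grip_width: 0.0867
grip_force: 0.0
time: 45.88
position: [0.6224, -0.0418, 0.2387]
tool_rot: [0.716, 0.698, -0.001, 0.0]
ft_force: [0.6, 0.1, 0.1]
grip_width: 0.055
grip_force: 0.0
t 45.92 p [ 0.6225 -0.0423  0.2386] x [ 0.026  1.    -0.003] y [ 1.    -0.026 -0.001] z [-0.002 -0.003 -1.   ] F [ 0.5 -0.3  0.5] w 0.051 0.0
shift cm [32.73 -0.19 -0.23]
turn tool z (before turn axes) -1.156 q6 -0.22
[[331.2, 207.6], [330.4, 225.1], [331.9, 225.6], [308.9, 209.6], [354.0, 205.6]]
320 [95, 118, 136, 125, 111, 111, 129, 92, 98, 99, 98, 102, 70, 69, 63, 61, 64, 64, 71, 67, 62, 64, 66, 60, 65, 65, 63, 64, 63, 60, 75, 91, 86, 90, 88, 87, 97, 144, 80, 83, 139, 136, 132, 131]
330 [113, 137, 127, 112, 109, 132, 151, 151, 149, 149, 152, 118, 60, 62, 63, 67, 66, 61, 64, 67, 61, 65, 63, 60, 72, 80, 75, 64, 67, 57, 141, 143, 142, 74, 86, 89, 148, 80, 83, 145, 138, 131, 134, 133]
340 [49, 54, 54, 54, 54, 67, 134, 216, 219, 211, 218, 76, 55, 62, 66, 62, 63, 58, 65, 66, 63, 66, 66, 62, 64, 69, 62, 62, 58, 104, 88, 87, 91, 89, 90, 83, 87, 88, 85, 87, 140, 138, 135, 134]
```

Pixel rows confirm it: the rear rim is at row 207.5, where 207.6 is predicted for a seated tote. On to the knob.

```bash
python3 -m crank '[[5.45,-0.03,0,0,0,0,0.5],[5.45,-0.03,0,0,0,0,0.5],[5.45,-0.03,0,0,0,0,0.5],[5.45,-0.03,0,0,0,0,0.5],[5.45,-0.03,0,0,0,0,0.5]]' >/dev/null
python3 -m crank '[[5.45,-0.03,0,0,0,0,0.5],[0,0,0,0,0,-0.165,0.5],[0,0,0,0,0,-0.165,0.5],[0,0,0,0,0,-0.165,0.5],[0,0,0,0,0,-0.165,0.5]]' >/dev/null
python3 -m crank '[[0,0,0,0,0,-0.165,0.5],[0,0,0,0,0,-0.165,0.5],[0,0,0,0,0,-0.165,0.5],[0,0,0,0,0,0,0.5]]'
python3 -c "
from h import *
im=cams.camera('side')[:,:,::-1].copy();st();go([.629,.285,.168],1.13)
g=cv2.cvtColor(im,cv2.COLOR_BGR2GRAY)
m=((g<45)).astype(np.uint8);u,v=w2p('side',[.629,.285,.11])[0].astype(int);print('exp',w2p('side',[[.629,.285,.124],[.629,.285,.094]]).round(1).tolist())
for r in range(v-14,v+10): print(r,''.join('#' if x<40 else('+' if x<70 else '.') for x in g[r,u-22:u+30]))
print(u-22)
"
```

```text
time: 47.68
position: [0.6295, 0.284, 0.2369]
tool_rot: [0.22, 0.975, -0.002, -0.0]
ft_force: [-0.3, -0.5, -0.1]
grip_width: 0.0435
grip_force: 0.0
t 47.73 p [0.6294 0.2842 0.237 ] x [-0.903  0.431 -0.   ] y [ 0.431  0.903 -0.005] z [-0.002 -0.004 -1.   ] F [-0.4  0.3  0.6] w 0.0437 0.0
shift cm [0.08 0.09 6.9 ]
turn tool z (before turn axes) -0.004 q6 -0.86
exp [[316.1, 154.8], [315.9, 163.1]]
144 .................#######..............##############
145 .................+######...............#############
146 .................+######................+###########
147 .......................+..................##########
148 ..........................................++########
149 ..+.........................................+#######
150 ....++++.....................................+######
151 .....+++......................................++####
152 .....++++.......................................+###
153 ....++++.........................................+##
154 ....+++...........+.................................
155 ....++....+......+######++++........................
156 +.......+.+......+#############.....................
157 .....++++++......+#############+....................
158 ++..++..........+##############.....................
159 ..+..++..........##############.....................
160 .....++..+++++.++##############.....................
161 ...+.++.+++++++.+##############.....................
162 ..++++++.++++++.+##############.....................
163 ..+..++++++++++..+#############.....................
164 +...+.++++++++...........+####......................
165 ...++++++++++++.....................................
166 ...++++++++++++.....................................
167 .+...++++++++++.+...................................
294
```

```bash
python3 -m crank '[[-0.1,0.15,3,0,0,0,0.5],[0,0,3,0,0,0,0.5],[0,0,0.8,0,0,0,0.5],[0,0,0,0,0,0,1],[0,0,0,0,0,0,1]]' 6
python3 -m crank '[[0,0,0,0,0,0,1],[0,0,0,0,0,0,1],[0,0,0,0,0,0,1]]'
python3 -c "
from h import *
o=st();print(np.round(o['moment'],3))"
```

```text
time: 48.35
position: [0.6316, 0.2859, 0.1709]
tool_rot: [0.219, 0.976, -0.002, 0.002]
ft_force: [0.1, 0.5, -0.4]
grip_width: 0.0304
grip_force: 0.0
time: 48.72
position: [0.6317, 0.287, 0.1708]
tool_rot: [0.219, 0.976, -0.001, 0.002]
ft_force: [1.2, 4.6, 2.2]
grip_width: 0.0138
grip_force: 6.0
t 48.73 p [0.6317 0.287  0.1708] x [-0.904  0.427 -0.004] y [ 0.427  0.904 -0.001] z [ 0.003 -0.002 -1.   ] F [1.2 4.6 2.2] w 0.0138 6.0
[ 0.784 -0.25   0.041]
```

```bash
python3 -m crank '[[0,0.15,0,0,0,0,1],[0,0,0,0,0,0,1]]' 12
python3 -m crank '[[0,0,0,0,0,0.1,1],[0,0,0,0,0,0.1,1],[0,0,0,0,0,0,1]]'
python3 -c "
from h import *
o=st();print(np.round(o['moment'],3))"
```

```text
time: 48.98
position: [0.6318, 0.2872, 0.1707]
tool_rot: [0.219, 0.976, -0.002, 0.001]
ft_force: [0.2, 1.8, 4.9]
grip_width: 0.0138
grip_force: 12.0
time: 49.35
position: [0.6322, 0.2878, 0.1707]
tool_rot: [0.315, 0.949, -0.001, 0.002]
ft_force: [1.1, 3.4, 5.2]
grip_width: 0.0141
grip_force: 12.0
t 49.35 p [0.6322 0.2878 0.1707] x [-0.802  0.597 -0.004] y [ 0.597  0.802 -0.001] z [ 0.003 -0.003 -1.   ] F [1.1 3.4 5.2] w 0.0141 12.0
[ 0.727 -0.27  -0.058]
```

```bash
python3 -m crank '[[0.06,0.08,0,0,0,0.12,1],[0,0,0,0,0,0.12,1],[0,0,0,0,0,0.12,1],[0,0,0,0,0,0,1]]' 
python3 -c "
from h import *
o=st();print(np.round(o['moment'],3),np.arctan2(*R.from_quat(o['tool_rot']).as_matrix()[[1,0],1]))"
```

```text
time: 49.85
position: [0.6332, 0.2889, 0.1707]
tool_rot: [0.48, 0.877, -0.0, 0.003]
ft_force: [3.0, 3.6, 3.3]
grip_width: 0.014
grip_force: 12.0
t 49.85 p [0.6332 0.2889 0.1707] x [-0.54   0.842 -0.005] y [0.842 0.54  0.003] z [ 0.005 -0.003 -1.   ] F [3.  3.6 3.3] w 0.014 12.0
[ 0.736 -0.493 -0.087] 0.5704584039898445
```

```bash
python3 -m crank '[[0.03,0.13,0,0,0,0.11,1],[0,0,0,0,0,0.11,1],[0,0,0,0,0,0.11,1],[0,0,0,0,0,0.11,1],[0,0,0,0,0,0,1]]' 
python3 -c "
from h import *
o=st();print(np.round(o['moment'],3),np.arctan2(*R.from_quat(o['tool_rot']).as_matrix()[[1,0],1]))"
```

```text
time: 50.48
position: [0.635, 0.2894, 0.1707]
tool_rot: [0.66, 0.752, 0.001, 0.004]
ft_force: [4.7, 3.0, 2.7]
grip_width: 0.0139
grip_force: 12.0
t 50.48 p [0.635  0.2894 0.1707] x [-0.13   0.992 -0.004] y [0.992 0.13  0.007] z [ 0.007 -0.003 -1.   ] F [4.7 3.  2.7] w 0.0139 12.0
[ 0.567 -0.839 -0.215] 0.13017050880775372
```

```bash
cat > m.py <<'E'
from h import *
o=robot.get_obs();print('M',np.round(o['moment'],3),'psi',round(np.arctan2(*R.from_quat(o['tool_rot']).as_matrix()[[1,0],1]),4),'F',np.round(o['ft_force'],1))
E
python3 -m crank '[[0.06,0.18,0,0,0,0.05,1],[0,0,0,0,0,0,1]]' >/dev/null; python3 m.py
python3 -m crank '[[0,0,0,0,0,0.04,1],[0,0,0,0,0,0,1]]'>/dev/null; python3 m.py
python3 -m crank '[[0,0,0,0,0,0.02,1],[0,0,0,0,0,0,1]]'>/dev/null; python3 m.py
python3 -m crank '[[0,0,0,0,0,0.02,1],[0,0,0,0,0,0,1]]'>/dev/null; python3 m.py
```

```text
M [ 0.225 -0.328 -0.085] psi 0.081 F [3.1 1.9 5.7]
M [ 0.256 -0.489 -0.18 ] psi 0.0411 F [2.5 1.7 5.1]
M [ 0.197 -0.512 -0.096] psi 0.0214 F [3.5 2.1 5.5]
M [ 0.175 -0.509 -0.005] psi 0.0018 F [3.4 1.2 4.7]
```

```bash
python3 -m crank '[[0,0,0,0,0,0.02,1],[0,0,0,0,0,0,1]]'>/dev/null; python3 m.py
python3 -m crank '[[0,0,0,0,0,0.02,1],[0,0,0,0,0,0,1]]'>/dev/null; python3 m.py
python3 -c "
from h import *
im=cams.camera('top')[:,:,::-1].copy();cv2.imwrite('pics/raw_t9.png',im)"
```

```text
M [ 0.22  -0.517  0.02 ] psi -0.0179 F [3.8 1.9 5.6]
M [ 0.231 -0.488  0.046] psi -0.0378 F [3.7 1.7 5.3]
```

```bash
python3 -m crank '[[0,0,0,0,0,0.02,1],[0,0,0,0,0,0,1]]'>/dev/null; python3 m.py
python3 -m crank '[[0,0,0,0,0,-0.03,1],[0,0,0,0,0,0,1]]'>/dev/null; python3 m.py
python3 -m crank '[[0,0,0,0,0,-0.03,1],[0,0,0,0,0,0,1]]'>/dev/null; python3 m.py
python3 -m crank '[[0,0,0,0,0,0.03,1],[0,0,0,0,0,0,1]]'>/dev/null; python3 m.py
```

```text
M [ 0.218 -0.554  0.279] psi -0.0573 F [3.5 2.8 4.7]
M [ 0.275 -0.549  0.029] psi -0.028 F [4.3 2.1 5.3]
M [ 0.25  -0.479 -0.052] psi 0.0014 F [3.8 2.6 4.8]
M [ 0.237 -0.567 -0.01 ] psi -0.0285 F [3.1 1.6 5.8]
```

The torque shows a detent: it rises sharply past ψ≈−0.05 and passes zero near −0.01. I'll release, back off and check the plunger in the images.

```bash
python3 -m crank '[[0,0,0,0,0,-0.015,1],[0,0,0,0,0,0,0.5],[0,0,0,0,0,0,0.5],[0,0,0,0,0,0,0.5],[0,0,0,0,0,0,0.5]]'; python3 m.py
python3 -m crank '[[0,0,-3,0,0,0,0.5],[0,0,-5,0,0,0,0.5],[0,0,-5,0,0,0,0.5],[-5,0,0,0,0,0,0.5],[-6,0,0,0,0,0,0.5]]' >/dev/null
python3 -m crank '[[-6,0,0,0,0,0,0.5],[-6,0,0,0,0,0,0.5],[-6,0,0,0,0,0,0.5],[-6,0,0,0,0,0,0.5],[-6,0,0,0,0,0,0.5]]' >/dev/null
python3 -m crank '[[-6,0,0,0,0,0,0.5],[0,-6,0,0,0,0,0.5],[0,-6,0,0,0,0,0.5],[0,-6,0,0,0,0,0.5],[0,0,0,0,0,0,0.5]]'
python3 -c "
from h import *
a=cv2.imread('pics/raw_top0.png');b=cams.camera('top')[:,:,::-1].copy();cv2.imwrite('pics/raw_t9.png',b)
for im in(a,b):
  h=cv2.cvtColor(im,cv2.COLOR_BGR2HSV)
  for r in range(160,172): print(r,' '.join('%3d/%3d'%(h[r,c,1],h[r,c,2]) for c in range(172,190)))
  print()
"
```

```text
time: 53.65
position: [0.6332, 0.2896, 0.1687]
tool_rot: [0.712, 0.702, -0.003, 0.001]
ft_force: [1.0, 0.1, -0.6]
grip_width: 0.0409
grip_force: 0.0
M [-0.036  0.002  0.006] psi -0.0148 F [ 1.   0.1 -0.6]
time: 55.52
position: [0.4416, -0.1746, 0.3009]
tool_rot: [0.713, 0.701, -0.003, -0.002]
ft_force: [0.7, -0.0, 0.8]
grip_width: 0.0435
grip_force: 0.0
160  10/146   9/143   6/118   5/100   8/ 98  10/100   8/ 95  13/ 98  13/101  13/101  11/ 97  10/ 98   5/ 99  10/ 98   5/ 97  10/ 98   8/ 96  10/105
161  10/148   9/144  10/123   8/100  11/ 96   8/ 98   5/ 98  11/ 95  10/ 99  11/ 97   8/ 98  18/102  11/ 94  13/ 98  10/ 99  10/100  10/106   2/119
162   9/145   9/138   9/112   0/ 90   8/ 90   6/ 89   8/100  13/ 99   5/ 98   8/ 97  10/ 99  10/100  13/ 97  18/ 97   9/111   5/111   2/119   2/130
163  12/145  12/131   6/ 90   4/ 67  20/ 63  14/ 72   8/ 98  10/ 98  10/100  13/ 98  15/101   8/ 99  18/ 98  12/108   6/125   4/127   2/128   4/128
164   9/144   8/134  12/ 86  10/ 53  15/ 52  15/ 50  12/ 84  14/ 91  11/ 91  19/ 92   8/102  40/108  13/101   5/112   2/130   2/132   0/130   4/124
165 
[... 2108 characters left out ...]
/148 129/150 128/149 100/110  38/ 67  49/ 67  65/ 78 132/129 122/146 123/120  59/ 90   3/ 76  14/ 54  31/ 50
168   9/172   8/158  22/129  57/ 98  74/ 89  66/ 93  38/106  26/ 88   8/ 62  13/ 61   6/ 88  47/ 86  31/107  29/105  14/107   5/107   5/104  12/ 88
169   7/173   9/143   3/ 85   8/ 63  20/ 63  13/ 80  14/108  14/111  13/101  12/105  15/120  10/104  11/114   7/110   2/138   4/125   2/143   2/137
170   6/171  11/164   8/ 91   0/ 58   5/ 55   6/ 84  12/109  10/125  12/123   8/124   8/124  13/121  11/121   4/114   2/141   0/147   5/161   2/157
171  12/174  15/175   7/116  12/ 88   9/ 89   8/101   9/114  10/122   4/121   4/124   8/121  11/121   8/121   6/120   0/109   6/133   2/127   2/143
```

The brass plunger has moved about 1.7 px (roughly 5 mm) towards the knob, so it has dropped into the notch. Handing in.

```bash
python3 -c "
from rig import ticket
print(ticket.hand_in())"
```

```text
the job is handed in; nothing more can be done
None
```

The job is handed in at about 56 s of the 200 s allowed: all five grey pocket books and the marker are in the tote, it sits level on the deck behind the lip, and the cam knob is turned with the plunger in its notch; the hand-in returned no verdict, so the result rests on my camera and force checks.

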